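# Load the blood-tube rocker mixer with interlocking trays

## Robot

A 6-joint arm with a two-finger parallel gripper is mounted at the origin on the work surface. World frame = base frame: x ahead of the robot, y to its left, z up, the work surface at z = 0. Lengths are in mm, angles in rad, forces in N, time in s.
With the tool pointing down it reaches from about 350 to 975 mm from the base axis. Payload 17.4 kg.
Tool frame: the origin (TCP) lies on the centre line of the jaws, within the pads' length; the fingertips stand 8 mm ahead of it and the grasp point (between the pads) lies 11 mm behind it; z points along the fingers, y is the direction in which the jaws open and shut (so a half turn about z gives the same grasp; the last joint's range is limited). The gripper opens to 85 mm and grips with 20 to 120 N. Pads are 22 mm wide; open, the fingers measure 114 mm over their backs; the gripper's body (76 mm by 85 mm) begins 54 mm behind the grasp point. The pads swing forward as they close: fully open they stand 13 mm farther back than shut.
Start: joints at [1.089, 0.116, 1.442, -0, 1.584, -0.038], TCP at [289.836, 609.613, 239.303] pointing down, gripper open.
Joint ranges: [-2.83, 2.83], [-0.83, 2.19], [0.07, 2.5], [-1.14, 4.28], [0.01, 3], [-2.97, 2.97]. Speed limits (rad/s): [1.89, 1.89, 2.22, 3.14, 3.14, 3.14].

## Interface

Orientations are given as a rotation vector (axis times angle).
In Python, from bench import status, cams, manip gives the robot as it stands. The module is installed in compiled form; this text tells all that it offers.
- The arm moves only by the tool apply_moves, never from a script. Its argument "commands" is text: rows parted by semicolons, each of 5 numbers parted by spaces: the shift along the world's x, y, z in m, then the turn about the world's z in degrees, then the gripper's target within -1 to 1 (shut at 1, half-way at 0, fully open at -1). A call has 1 to 10 rows; each row is the pose to reach, as a shift and turn from the pose commanded when the call began; what a row does not reach only later rows make up. A row lasts 1/10 s, in which the tool goes at most 50 mm and 8.59 degrees, less where a joint would pass 70% of its speed; a pose out of reach is approached as far as the arm can. A call with a gripper value outside its range is refused whole. The fingers move at their own pace and stop on an object; "grip_force" is the grip in N (left out, the last holds). Time passes only in rows, so rows that repeat a pose let the fingers close. It gives the time, the measured TCP pose, the force and the opening at its end, in the units of the state.
- status.read_state(): the state, without advancing time (a new reading comes with each control period).
- cams.snapshot(name): name is "scene" or "top" or "wrist"; returns a dict with "pixels" (400x640x3 uint8, red, green, blue), "vfov" (degrees; the focal length in pixels is half the picture's height over the tangent of half this angle, whatever the lens; pixels are square), "cx", "cy" (the principal point, pixels), "k1" (the pictures are not rectified: a ray, as slopes to the right and down, at radius r is drawn at 1 + k1 r^2 times it, then the intrinsics apply), "eye" and "attitude" of the camera in the world; the wrist camera has in their place "mount" (4x4, takes a point from camera to tool coordinates, whose origin is the TCP and whose axes are the flange's). Camera axes: x right, y up, looking along -z (the intrinsics and any distortion apply to the point x, -y, -z); pixel columns grow to the right and rows downward; lengths in mm; the calibration is good to about 2 mm. A picture is of the moment at which its call begins: read the wrist's pose just before it. There is no depth.
- manip.sign_off(): hands the job in, once; it reports no verdict.
The state is a dict: "time": time; "joint_positions": joint angles; "qvel": joint speeds; "tau": joint torques, N m; "position": TCP position; "tool_rot": TCP orientation; "force": force on the tool from outside, world axes, zero at the start; "wrist_torque": the same for the moment, N m; "grip_width": finger opening in mm.
Only numpy, scipy, OpenCV 4.12 (cv2) and the standard library are available. Lean on these libraries where they do the work, as an engineer would, in place of code of your own. Each camera call takes 0.05 s, during which the arm holds its last target.

## Task

Load the rocker mixer for a run: put the deep tray of vials on its platform, the shallow tray of tubes on top of that and the cover on top of both, each turned the way round that lets all its feet drop fully home into the notches below. Keep the trays upright, set them down gently rather than dropping them, and do not disturb the other things on the bench.

Things in the scene. Friction and masses are not known exactly. Their poses are not given: they have to be found in the camera images.
- deep_tray: Grey plastic tray 130 long (x) x 60 wide (y) x 56 mm high over its feet, open on top, with three upright vials fixed in it below the rim; about 0.32 kg. Origin: centre of the footprint at the feet's lowest points; z up. Straight side walls z = 10 to 56 mm (the rim). A part seated on it has its origin 46 mm above this one and its x axis the same way; turned end for end it rides 10 mm too high.
- deep_broad_foot (a point): Middle of the deep tray's broad foot, at its lowest point, 59.5 mm from the tray's origin along +x. Feet of both trays and the cover: 10 mm high, 9 mm long in x (55 to 64 mm from the middle), noses rounded to 4.5 mm; one broad foot, 22 mm wide in y, under the +x end; two narrow feet, 9 mm wide, under the -x end at y = +18 and -18 mm.
- deep_broad_notch (a point): Middle of the deep tray's broad notch at rim height: 59.5 mm from the origin along +x, z = 56 mm. Notches of both trays and the dock: cut in the top of the 16 mm thick end walls, 12 mm deep, open to the end faces; one 25 mm wide in y at the +x end; two 12 mm wide at y = +18 and -18 mm at the -x end. Feet have 1.5 mm play each way.
- shallow_tray: Grey plastic tray with the footprint, feet and notches of the deep tray but 38 mm high over its feet (side walls z = 10 to 38 mm), open on top, with three capped tubes lying lengthwise, fixed in it below the rim; about 0.22 kg. Origin and axes as for the deep tray. The cover seated on it has its origin 28 mm above this one and its x axis the same way.
- cover: Grey plastic cover: flat plate 130 x 60 mm, z = 10 to 16 mm, on the same feet as the trays (broad foot at +x, two narrow at -x), with a grip rib along x in the middle of its top, 68 long, 14 wide (y), z = 16 to 42 mm; about 0.13 kg. No notches. Origin and axes as for the deep tray.
- dock (a point): Where the deep tray's origin lies when it is fully home on the rocker's platform, 100 mm above the bench; x axis towards the end with the one broad notch, z up. The platform is level and does not move; on it stand two grey end blocks, each 16 x 60 x 12 mm high, notched like the trays' rims (broad notch at +x, two narrow at -x), their tops 10 mm above this point.
- rocker: White rocker mixer standing fixed on the bench, housing 190 (x) x 130 (y) x 76 mm high, above it a level metal platform 180 x 110 mm, its top at 98 mm with 8 mm edge strips. Origin: centre of the underside; the dock is above it, with the same axes.
- specimen_pot: Bystander: clear pot with white cap, 40 mm diameter, 56 mm high, standing beside the deep tray. Origin: centre of the underside.
- stain_bottle: Bystander: brown bottle with black cap, 32 mm diameter, 60 mm high, standing beside the deep tray. Origin: centre of the underside.
- cover_glass_carton: Bystander: small carton 32 x 30 mm, 56 mm high, standing beside the shallow tray. Origin: centre of the underside.
- oil_bottle: Bystander: glass dropper bottle, 29 mm diameter, 59 mm high, standing beside the cover. Origin: centre of the underside.
- tube_rack: Bystander: white rack of upright green-capped tubes, 56 (x) x 210 (y) mm, 94 mm high, at the back. Origin: centre of the underside.
- bowl: Bystander: white bowl, 110 mm diameter, 50 mm high, at the back. Origin: centre of the underside.
- pipette: Bystander: grey hand pipette lying on the bench between the robot and the trays, from 150 mm behind to 100 mm ahead of its origin along its x, about 50 mm wide, 24 mm high. Origin: on the bench under its body.
- wash_bottle: Bystander: tall white wash bottle, 56 mm diameter, 192 mm high with a thin spout that reaches 53 mm to its +y side at 170 to 190 mm height, standing among the trays and the rocker. Origin: centre of the underside. (The only taller thing near is a fixed microscope, 400 mm high, at the robot's right, outside the working area.)
There are look-alikes about, which are no part of the job. Leave any green or yellow look-alike of the cover alone.

How it is judged:
By the outcome, as a careful person would: the job done as asked, in the order asked, and still so for the second after the job is handed in, with the robot touching nothing.
It also fails if it takes over 72 s, if anything falls off the work surface, if the arm or the gripper's body presses on something with over 40 N, if the wrist force passes 120 N, or if a joint passes its speed limit or range.

## Working session

There is one attempt and no reset: what is moved stays moved. The work goes in short steps, Python scripts to look and compute and a tool call to move; the robot and the scene stay as the last step left them, time stands still between calls to the robot, and variables do not carry over. Pictures are saved under pics/ and viewed, and the job is handed in when it is done.

Besides the shell and the picture viewer there is one more tool, called as name(argument=value, ...) on one line, values as JSON. apply_moves: Moves the arm, as the interface text tells. Its arguments: {"type":"object","properties":{"commands":{"type":"string"},"grip_force":{"type":"number"}},"required":["commands"]}

```bash
mkdir -p pics
cat > h.py <<'E'
import numpy as np,cv2
from bench import status,cams,manip
def snap(n,f):
    s=status.read_state(); d=cams.snapshot(n); cv2.imwrite('pics/%s.png'%f,d['pixels'][:,:,::-1])
    d['state']=s; np.save('pics/%s.npy'%f,d,allow_pickle=True); return d
def load(f): return np.load('pics/%s.npy'%f,allow_pickle=True).item()
E
python3 - <<'E'
from h import *
for n in ['scene','top','wrist']:
    d=snap(n,n+'0'); print({k:v for k,v in d.items() if k not in('pixels',)})
E
```

```text
{'vfov': 49.43437833649389, 'cx': 324.397716266044, 'cy': 199.32918952330814, 'k1': 0.0340766291468387, 'eye': array([1347.18601706, -100.05036349,  815.95850086]), 'attitude': array([0.69474732, 0.61560111, 1.39314411]), 'state': {'time': 0.0, 'joint_positions': array([ 1.08918314e+00,  1.16491862e-01,  1.44225998e+00, -6.52157379e-06,
        1.58403405e+00, -3.78026528e-02]), 'qvel': array([ 0.00092555, -0.00027766, -0.00084283, -0.00035867,  0.00017978,
        0.00118192]), 'tau': array([ 2.45545496e-03, -7.31991577e+01, -6.32491565e+01,  8.81262440e-05,
        6.38068843e-03, -1.98470914e-06]), 'position': array([289.75810975, 609.43476091, 238.56149914]), 'tool_rot': array([-6.91362600e-01, -3.06426717e+00,  1.81392855e-03]), 'force': array([-0.0434749 , -0.0458106 , -0.48029478]), 'wrist_torque': array([0.01017669, 0.02405806, 0.02753064]), 'grip_width': 85.217605753441}}
{'vfov': 44.72468019262844, 'cx': 316.986746697807, 'cy': 196.76911031050884, 'k1': -0.053058638538850365, 'eye': array([ 311.40944398,    9.72456362, 1480.34650497]), 'attitude': array([ 0.11297686, -0.131
[... 1126 characters left out ...]
,
         1.00000000e+00]]), 'state': {'time': 0.1, 'joint_positions': array([ 1.08919188e+00,  1.16430168e-01,  1.44221485e+00, -2.90672340e-05,
        1.58402077e+00, -3.78061199e-02]), 'qvel': array([ 0.00110365,  0.0005086 , -0.00072446, -0.00066968, -0.00106362,
       -0.00049463]), 'tau': array([ 2.68571610e-03, -7.33668852e+01, -6.33792615e+01, -4.29366946e-05,
        5.29881960e-03,  4.34182891e-05]), 'position': array([289.7646902 , 609.44636723, 238.6311179 ]), 'tool_rot': array([-6.91355938e-01, -3.06432272e+00,  1.64073700e-03]), 'force': array([0.26226146, 0.24615604, 0.01778783]), 'wrist_torque': array([0.00082114, 0.0286077 , 0.04026786]), 'grip_width': 85.34479822877557}}
```

View pics/scene0.png

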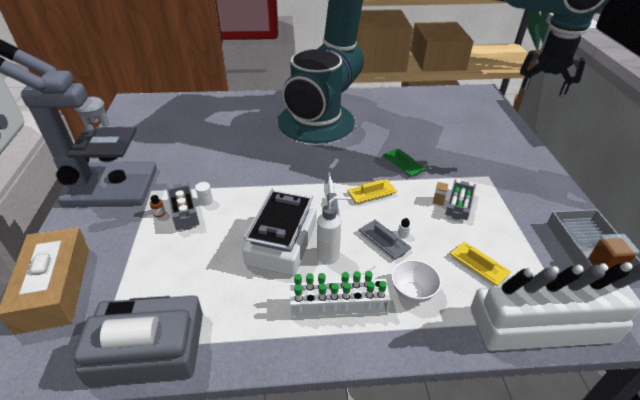

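View pics/top0.png

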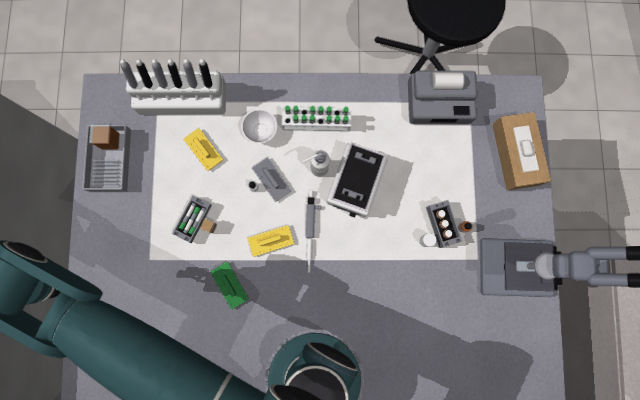

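View pics/wrist0.png

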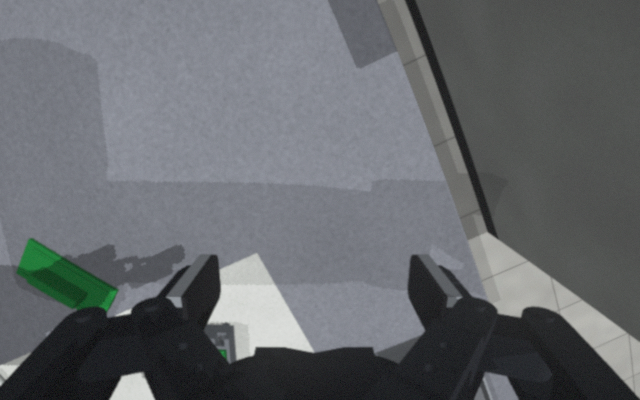

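```bash
cat >> h.py <<'E'
from scipy.spatial.transform import Rotation as R
from scipy.optimize import least_squares
def pose(d):
    if 'eye' in d: return R.from_rotvec(d['attitude']).as_matrix(), np.array(d['eye'])
    s=d['state']; T=R.from_rotvec(s['tool_rot']).as_matrix(); M=d['mount']
    return T@M[:3,:3], T@M[:3,3]+s['position']
def proj(d,P):
    A,e=pose(d); q=(np.atleast_2d(P)-e)@A
    f=200/np.tan(np.radians(d['vfov'])/2)
    u=q[:,0]/-q[:,2]; v=-q[:,1]/-q[:,2]; k=1+d['k1']*(u*u+v*v)
    return np.c_[d['cx']+f*u*k, d['cy']+f*v*k]
def back(d,px,z):
    A,e=pose(d); f=200/np.tan(np.radians(d['vfov'])/2)
    px=np.atleast_2d(px).astype(float); K=np.array([[f,0,d['cx']],[0,f,d['cy']],[0,0,1]])
    n=cv2.undistortPoints(px[:,None],K,np.array([d['k1'],0,0,0]))[:,0]
    r=np.c_[n[:,0],-n[:,1],-np.ones(len(n))]@A.T
    return e+r*((np.broadcast_to(z,len(n))-e[2])/r[:,2])[:,None]
def crop(d,f,x0,y0,x1,y1,s):
    im=d['pixels'][y0:y1,x0:x1,::-1]; im=cv2.resize(im,None,fx=s,fy=s,interpolation=cv2.INTER_CUBIC)
    for x in range((x0//10+1)*10,x1,10):
        cv2.line(im,((x-x0)*s,0),((x-x0)*s,5),(0,0,255),1); 
        if x%20==0: cv2.putText(im,str(x),((x-x0)*s-10,17),0,.4,(0,0,255),1)
    for y in range((y0//10+1)*10,y1,10):
        cv2.line(im,(0,(y-y0)*s),(5,(y-y0)*s),(0,0,255),1); 
        if y%20==0: cv2.putText(im,str(y),(7,(y-y0)*s+4),0,.4,(0,0,255),1)
    cv2.imwrite('pics/%s.png'%f,im)
E
python3 - <<'E'
from h import *
d=load('top0')
crop(d,'c1',160,120,300,260,4); crop(d,'c2',320,130,480,260,5)
for n,p,z in [('deep',(445,225),56),('shal',(193,218),38),('cover',(270,178),20),('rock',(358,180),98),('dg',(228,285),20),('wash',(318,160),100),('rack',(317,118),80),('pip',(310,215),10),('bowl',(259,126),40),('y1',(202,148),20),('y2',(271,240),20),('dark bottle',(253,185),50),('carton',(207,226),56),('pot',(429,240),56),('brown',(466,226),60)]: print(n,back(d,p,z).round()[0])
E
```

```text
deep [ 450. -386.   56.]
shal [474. 362.  38.]
cover [599. 135.  20.]
rock [ 578. -126.   98.]
dg [277. 256.  20.]
wash [637. -10. 100.]
rack [770.  -8.  80.]
pip [486.  13.  10.]
bowl [758. 170.  40.]
y1 [694. 347.  20.]
y2 [410. 130.  20.]
dark bottle [572. 183.  50.]
carton [448. 316.  56.]
pot [ 406. -337.   56.]
brown [ 447. -448.   60.]
```

View pics/c1.png

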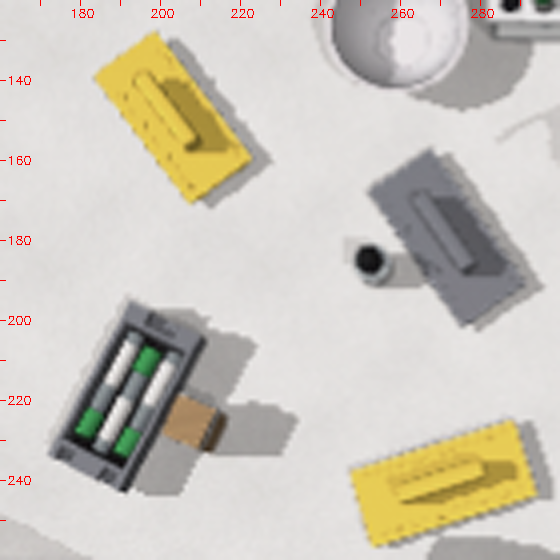

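View pics/c2.png

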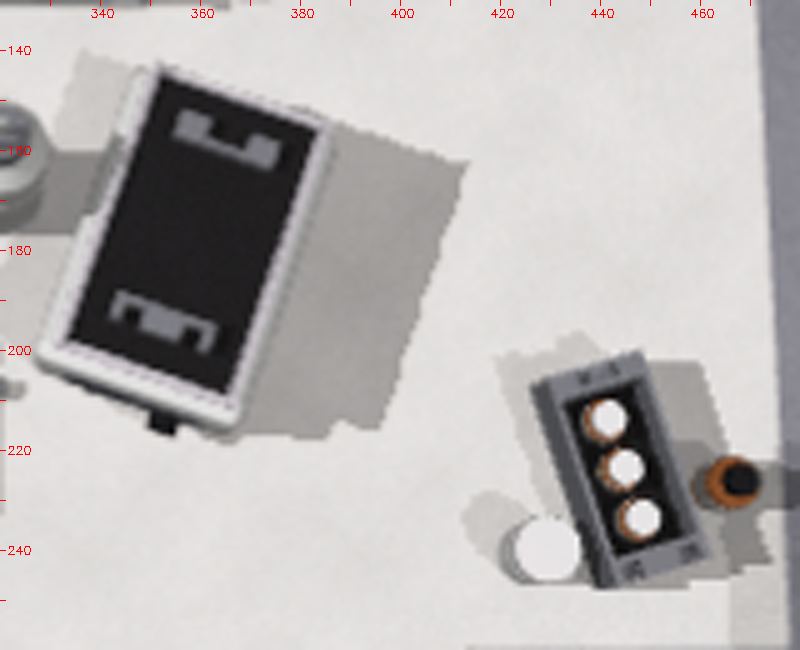

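apply_moves(commands="0.22 -0.265 0 0 -1;0.22 -0.265 0 0 -1;0.22 -0.265 0 0 -1;0.22 -0.265 0 0 -1;0.22 -0.265 0 0 -1;0.22 -0.265 0 0 -1;0.22 -0.265 0 0 -1;0.22 -0.265 0 0 -1;0.22 -0.265 0 0 -1")

```text
time: 1.05
position: [510.2, 343.9, 239.0]
tool_rot: [-0.694, -3.063, 0.0]
force: [0.2, 0.9, 0.3]
grip_width: 85.5
```

Run:
```python
from h import *
d=snap('wrist','w1'); d=load('scene0'); crop(d,'c3',340,170,520,290,4)
```

```text
(no output)
```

View pics/w1.png

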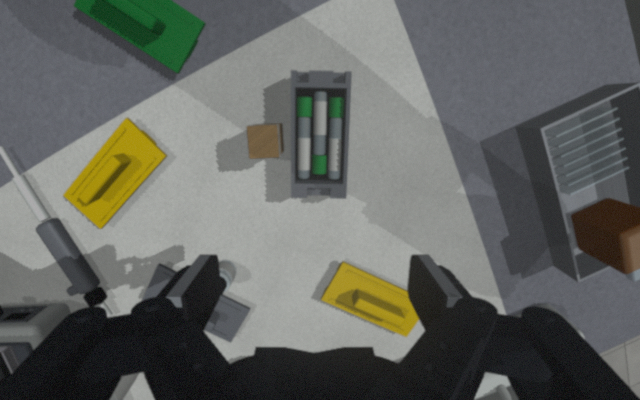

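View pics/c3.png

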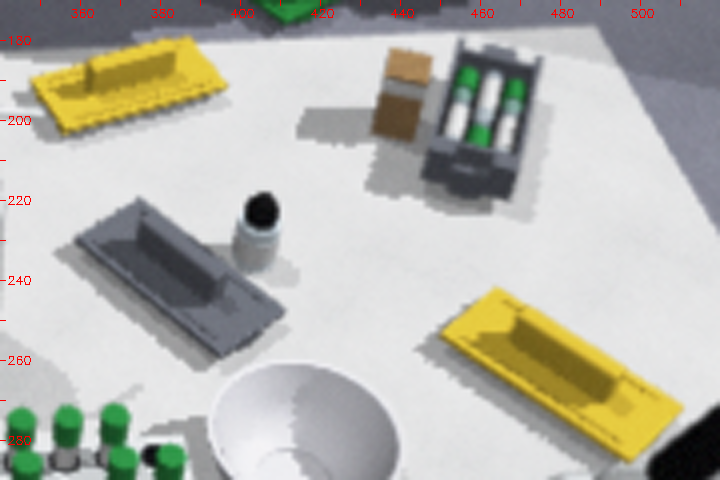

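Run:
```python
from h import *
d=load('w1'); crop(d,'c4',235,60,365,210,5)
d=load('scene0'); crop(d,'c5',350,210,425,270,10)
```

```text
(no output)
```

View pics/c4.png

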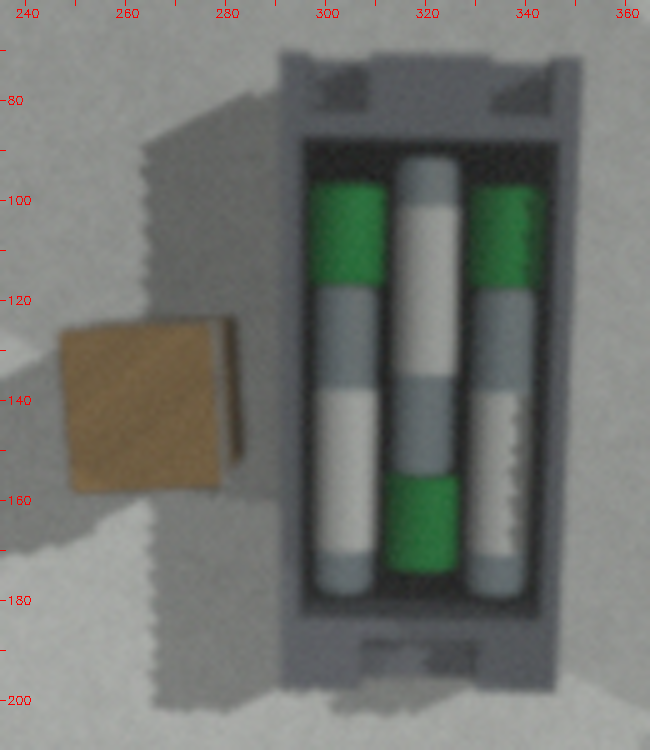

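View pics/c5.png

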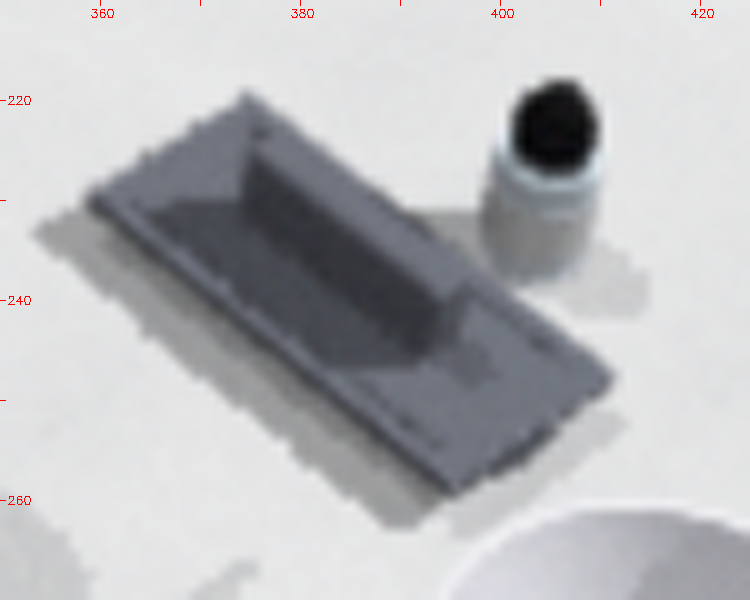

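```bash
cat >> h.py <<'E'
def fit(ds,pxs,Ps,x0):
    # Ps local pts (N,3) each ; z base in x0[3] fixed
    def tr(v,P):
        c,s=np.cos(v[2]),np.sin(v[2]); return np.c_[v[0]+c*P[:,0]-s*P[:,1], v[1]+s*P[:,0]+c*P[:,1], P[:,2]]
    f=lambda v: np.concatenate([(proj(d,tr(v,np.array(P,float)))-p).ravel() for d,p,P in zip(ds,pxs,Ps)])
    r=least_squares(f,x0,x_scale=[10,10,.1],loss='soft_l1'); print('x,y',r.x[:2].round(1),'yaw',np.degrees(r.x[2]).round(2),'res',r.fun.round(1)); return r.x
E
python3 - <<'E'
from h import *
d=load('w1')
px=np.array([(290.6,70.4),(351.2,71.6),(291,197.6),(346,198)])
print(back(d,px,38).round(1))
fit([d],[px],[[(-65,-30,38),(-65,30,38),(65,-30,38),(65,30,38)]],[474,362,-.35])
fit([d],[px],[[(-65,30,38),(-65,-30,38),(65,30,38),(65,-30,38)]],[474,362,-.35])
print(back(d,[(247,126),(280,124),(249,158),(281,157)],56).round(1))
e=load('top0'); print(back(e,[(192.5,194.5),(211,205),(172.5,233),(191,243)],38).round(1))
E
```

```text
[[399.3 371.6  38. ]
 [426.2 425.4  38. ]
 [516.1 313.8  38. ]
 [542.3 367.7  38. ]]
x,y [471.  369.6] yaw -26.36 res [ 0.   0.1 -0.  -0.1  0.  -0.2  0.   0.2]
x,y [448.4 322.6] yaw -24.91 res [ 6.200e+00  1.000e-01 -1.146e+02  1.000e-01  8.700e+00 -2.000e-01
 -1.011e+02  0.000e+00]
[[429.1 310.6  56. ]
 [441.5 340.5  56. ]
 [457.6 297.4  56. ]
 [470.6 326.8  56. ]]
[[545.1 366.5  38. ]
 [513.2 309.7  38. ]
 [429.2 422.   38. ]
 [399.6 365.7  38. ]]
```

apply_moves(commands="0.12 -0.184 0 64 -1;0.12 -0.184 0 64 -1;0.12 -0.184 0 64 -1;0.12 -0.184 0 64 -1;0.12 -0.184 0 64 -1;0.12 -0.184 0 64 -1;0.12 -0.184 0 64 -1;0.12 -0.184 0 64 -1;0.12 -0.184 0 64 -1")

```text
time: 2.0
position: [629.4, 162.0, 239.2]
tool_rot: [1.042, -2.963, -0.0]
force: [1.1, 0.3, -0.3]
grip_width: 85.4
```

Run:
```python
from h import *
d=snap('wrist','w2');
```

```text
(no output)
```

View pics/w2.png

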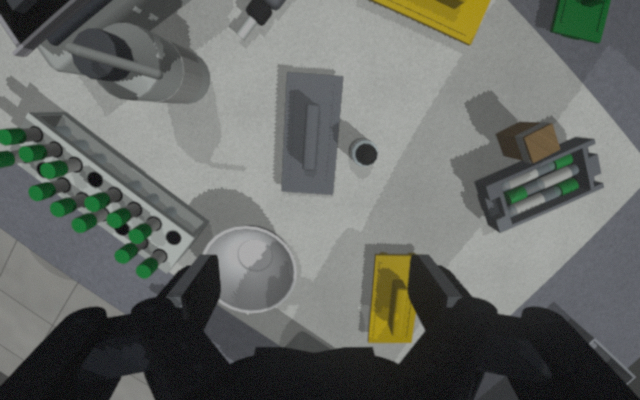

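Run:
```python
from h import *
d=load('w2'); crop(d,'c6',260,50,390,210,5); crop(d,'c7',465,110,620,245,5)
```

```text
(no output)
```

View pics/c6.png

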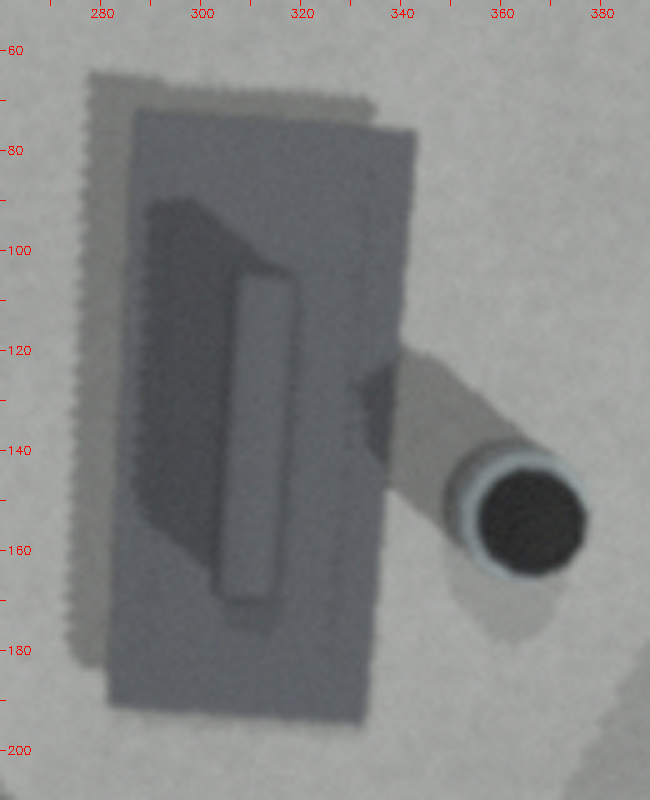

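View pics/c7.png

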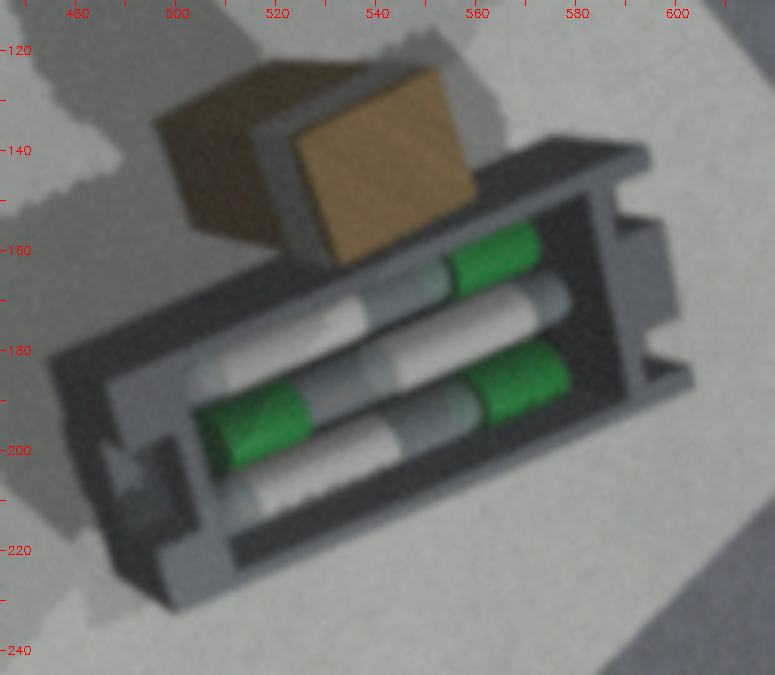

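Run:
```python
from h import *
d=load('w2')
px=np.array([(287,71.5),(343.3,76),(281.5,191.5),(332.5,195)])
px2=np.array([(308,104.5),(319.5,105),(303,170),(315,170)])
P=[(-65,-30,16),(-65,30,16),(65,-30,16),(65,30,16)];P2=[(-34,-7,42),(-34,7,42),(34,-7,42),(34,7,42)]
fit([d],[px],[P],[599,135,.68]);v=fit([d],[np.r_[px,px2]],[P+P2],[599,135,.68])
b=back(d,[(366,154.5)],57)[0]; print('bottle',b)
c,s=np.cos(v[2]),np.sin(v[2]); q=b[:2]-v[:2]; print('local',c*q[0]+s*q[1],-s*q[0]+c*q[1])
px=np.array([(487,385/5+110-1),(500,232.5),(603,186),(594,141)])
px=np.array([(486.5,186.5),(500,232.5),(603,186.5),(594,141)])
fit([d],[px],[[(65,30,38),(65,-30,38),(-65,-30,38),(-65,30,38)]],[474,362,-.35])
fit([d],[px],[[(65,-30,38),(65,30,38),(-65,30,38),(-65,-30,38)]],[474,362,-.35])
```

```text
x,y [595.2 132.6] yaw 34.66 res [-0.1  0.4  0.1  0.2 -0.4 -0.4  0.4 -0.2]
x,y [595.3 132.9] yaw 34.7 res [ 0.   0.6  0.3  0.4 -0.1 -0.1  0.6 -0.1 -1.7 -1.3  0.7 -0.8 -0.9  0.2
  0.3  1.1]
bottle [572.61869136 185.09229178  57.        ]
local 11.06904683287998 55.77871686244991
x,y [487.4 393.4] yaw -51.25 res [  3.3  48.7  -2.1 -48.3   1.4  -1.5  -1.4  93.1]
x,y [470.5 371.1] yaw -26.67 res [-0.6 -0.  -0.2  0.3  0.6  1.1  0.3 -2. ]
```

apply_moves(commands="-0.013 -0.301 0.06 -58 -1;-0.013 -0.301 0.06 -58 -1;-0.013 -0.301 0.06 -58 -1;-0.013 -0.301 0.06 -58 -1;-0.013 -0.301 0.06 -58 -1;-0.013 -0.301 0.06 -58 -1;-0.013 -0.301 0.06 -58 -1;-0.013 -0.301 0.06 -58 -1;-0.013 -0.301 0.06 -58 -1")

```text
time: 2.95
position: [616.9, -139.4, 299.0]
tool_rot: [-0.526, -3.097, -0.0]
force: [0.2, 0.2, 0.2]
grip_width: 85.5
```

Run:
```python
from h import *
d=snap('wrist','w3');
```

```text
(no output)
```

View pics/w3.png

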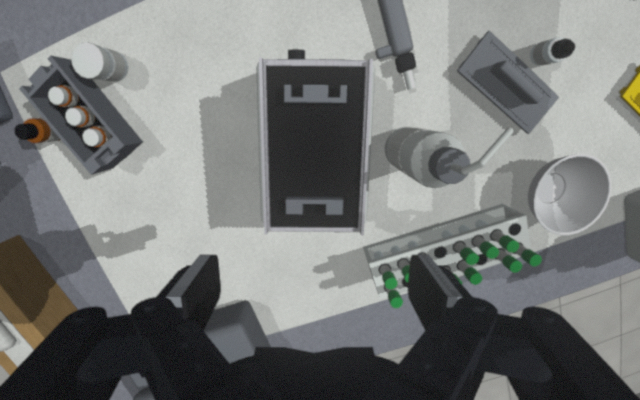

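Run:
```python
from h import *
d=load('w3'); crop(d,'c8',275,75,360,225,5); crop(d,'c9',445,20,585,145,5);crop(d,'c10',10,30,150,190,5)
```

```text
(no output)
```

View pics/c8.png

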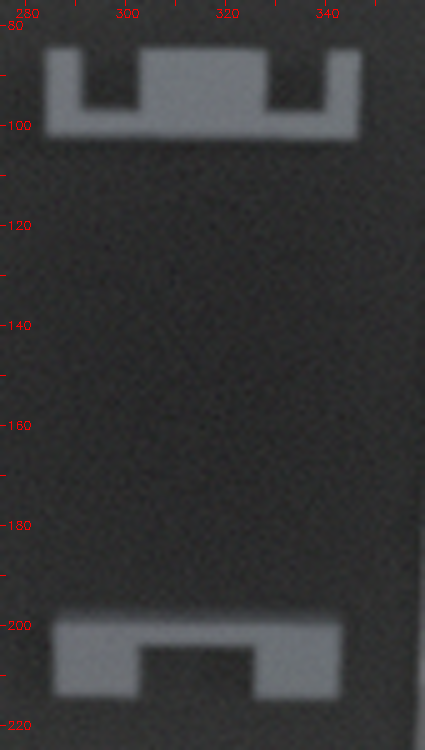

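View pics/c9.png

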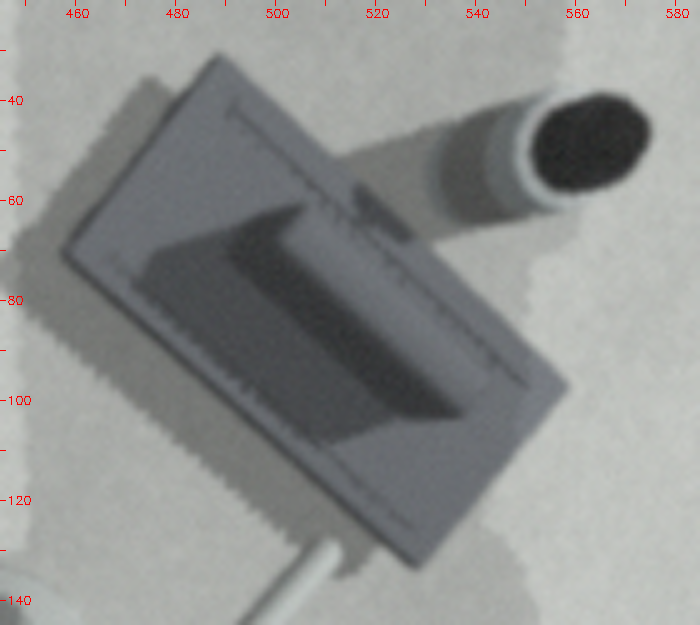

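View pics/c10.png

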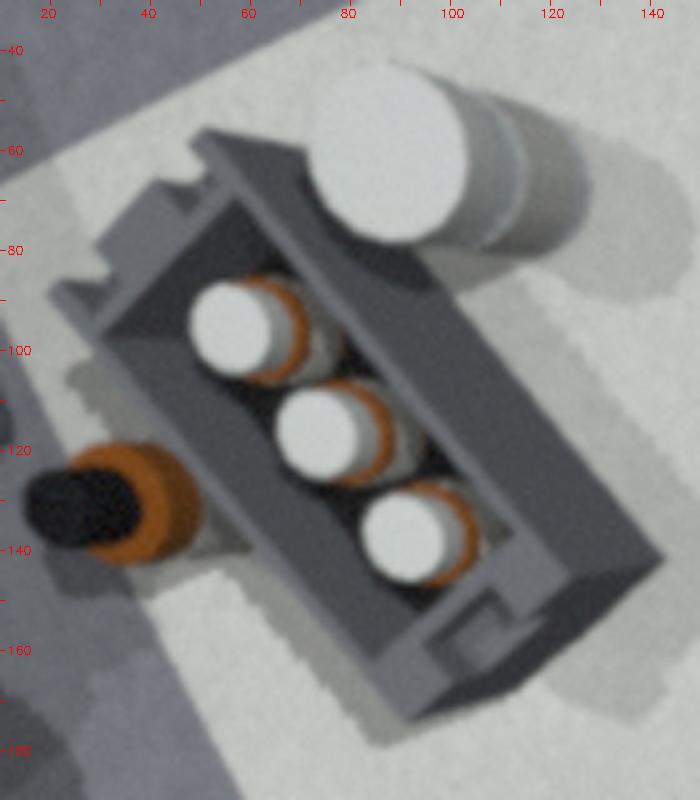

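Run:
```python
from h import *
d=load('w3')
px=np.array([(284.3,84.7),(347.3,84.7),(286,214.7),(343.3,214.7),(284.3,102.5),(346.8,102.7),(286,199.7),(343.3,199.7)])
z=110
P=[(-65,-30,z),(-65,30,z),(65,-30,z),(65,30,z),(-49,-30,z),(-49,30,z),(49,-30,z),(49,30,z)]
fit([d],[px],[P],[578,-126,-.33])
# deep
px=np.array([(51,88),(51,57),(92,174),(123,146)])
print(back(d,px,56).round(1))
v=fit([d],[np.array([(50.5,86.5),(50,56.5),(92,173.5),(124,145)])],[[(-65,-30,56),(-65,30,56),(65,-30,56),(65,30,56)]],[450,-386,.25])
for n,p,zz in [('pot',(87.5,61),56),('bot',(25.5,131.5),60)]:
    b=back(d,[p],zz)[0];c,s=np.cos(v[2]),np.sin(v[2]); q=b[:2]-v[:2]; print(n,b,'local',c*q[0]+s*q[1],-s*q[0]+c*q[1])
im=d['pixels'][20:90,445:520].astype(float); im=np.clip((im-40)*2.2,0,255).astype(np.uint8)[:,:,::-1]
cv2.imwrite('pics/c11.png',cv2.resize(im,None,fx=8,fy=8,interpolation=cv2.INTER_CUBIC))
```

```text
x,y [ 587.6 -127.2] yaw -19.66 res [ 0.2  0.5 -0.5  1.   0.6 -0.9 -0.5 -0.5  0.5 -0.1 -0.5  0.1  0.3 -0.4
 -0.  -0. ]
[[ 416.  -396.9   56. ]
 [ 385.5 -379.8   56. ]
 [ 525.2 -398.4   56. ]
 [ 508.5 -343.9   56. ]]
x,y [ 454.1 -388.5] yaw 16.46 res [-30.8   1.4   1.3  -1.9  -0.5   0.4   0.6  -0.2]
pot [ 406.62483422 -339.52399284   56.        ] local -31.62771761970616 60.428057723582924
bot [ 449.02867456 -452.0060541    60.        ] local -22.825819569763297 -59.458665356225545
```

View pics/c11.png

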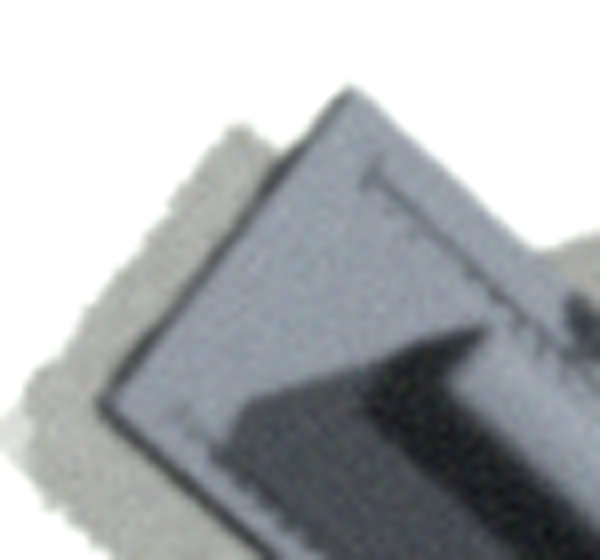

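apply_moves(commands="-0.125 -0.238 -0.054 36 -1;-0.125 -0.238 -0.054 36 -1;-0.125 -0.238 -0.054 36 -1;-0.125 -0.238 -0.054 36 -1;-0.125 -0.238 -0.054 36 -1;-0.125 -0.238 -0.054 36 -1;-0.125 -0.238 -0.054 36 -1;-0.125 -0.238 -0.054 36 -1")

```text
time: 3.8
position: [492.2, -377.6, 245.0]
tool_rot: [0.455, -3.108, -0.001]
force: [1.4, 0.3, -0.5]
grip_width: 85.0
```

Run:
```python
from h import *
d=snap('wrist','w4'); print(d['state']['position'],d['state']['joint_positions']);crop(d,'c12',230,50,400,220,4)
```

```text
[ 492.18081153 -377.64548133  245.00574595] [-6.95728749e-01 -3.53093205e-03  1.55692154e+00  3.02253751e-04
  1.58876345e+00 -2.55713962e+00]
```

View pics/c12.png

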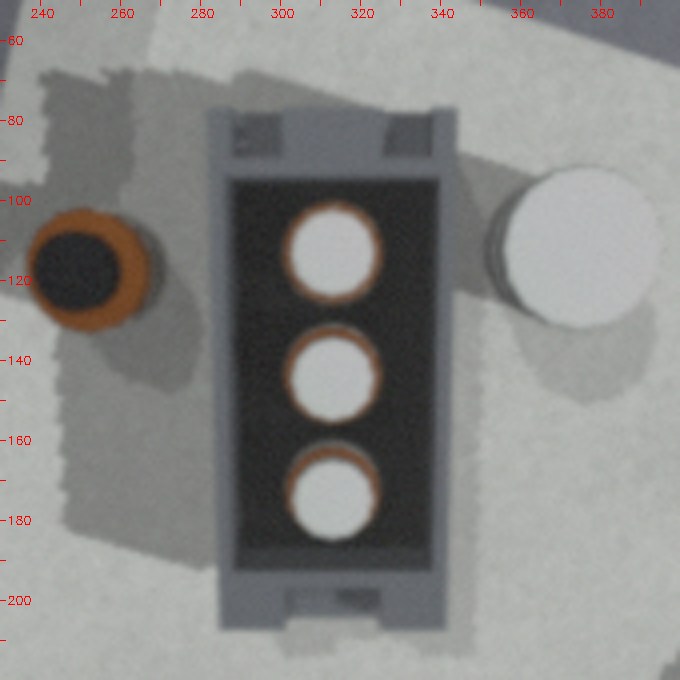

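View pics/w4.png

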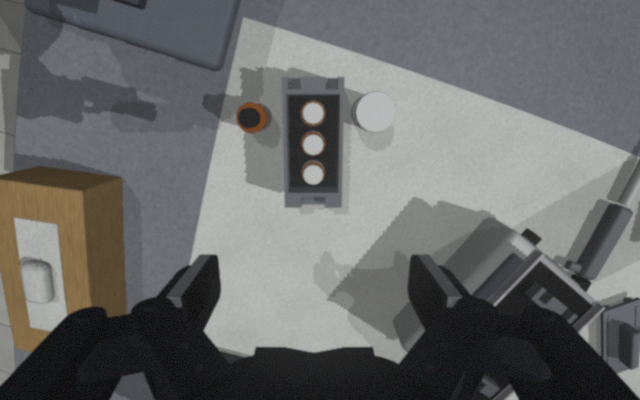

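Run:
```python
from h import *
d=load('w4')
px=np.array([(281.8,76.8),(344.5,76.8),(284.8,207.5),(341.5,207.5)])
v=fit([d],[px],[[(-65,-30,56),(-65,30,56),(65,-30,56),(65,30,56)]],[450,-386,.25])
for n,p,zz in [('pot',(375,112),56),('bot',(249,118),60)]:
    b=back(d,[p],zz)[0];c,s=np.cos(v[2]),np.sin(v[2]); q=b[:2]-v[:2]; print(n,b,'local',c*q[0]+s*q[1],-s*q[0]+c*q[1])
T=R.from_rotvec(d['state']['tool_rot']).as_matrix(); print('toolx ang',np.degrees(np.arctan2(T[1,0],T[0,0])))
c,s=np.cos(v[2]),np.sin(v[2])
g=v[:2]+10*np.array([c,s]); print('grasp',g, 'delta',g-d['state']['position'][:2])
```

```text
x,y [ 454.8 -388. ] yaw 16.63 res [ 0.1  0.3 -0.1  0.3  0.1 -0.4 -0.  -0.4]
pot [ 406.10795816 -339.06778907   56.        ] local -32.603285234985975 60.85126079994667
bot [ 446.93843013 -455.72583909   60.        ] local -26.875798233493885 -62.61300111080041
toolx ang -163.34870611597592
grasp [ 464.34757882 -385.17703368] delta [-27.83323271  -7.53155235]
```

apply_moves(commands="-0.024 -0.0064 -0.04 0 -0.69;-0.024 -0.0064 -0.08 0 -0.69;-0.024 -0.0064 -0.12 0 -0.69;-0.024 -0.0064 -0.145 0 -0.69;-0.024 -0.0064 -0.145 0 -0.69")

```text
time: 4.35
position: [467.6, -382.3, 96.9]
tool_rot: [0.456, -3.105, -0.006]
force: [-0.1, 0.4, -0.2]
grip_width: 71.9
```

Run:
```python
from h import *
d=snap('wrist','w5');
```

```text
(no output)
```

View pics/w5.png

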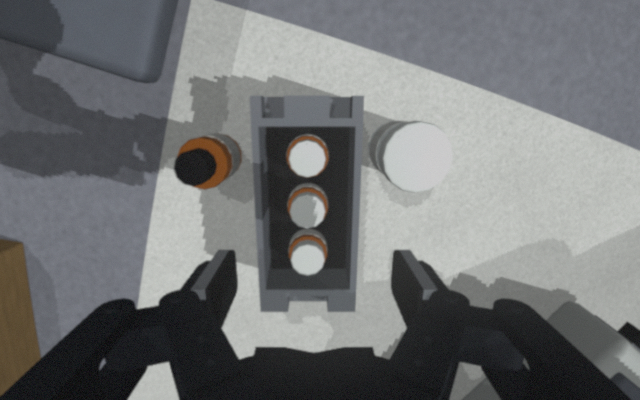

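Run:
```python
from h import *
d=load('w5'); print(d['state']['position'],status.read_state()['position'],d['state']['qvel']); crop(d,'c13',240,80,380,320,3)
px=np.array([(250,97),(364,97),(261,311),(354.5,311)])
v=fit([d],[px],[[(-65,-30,56),(-65,30,56),(65,-30,56),(65,30,56)]],[450,-386,.25])
```

```text
[ 467.59640537 -382.32241341   96.88224029] [ 468.36774747 -383.25938985   99.69881098] [-0.00354525 -0.03634503 -0.07074932 -0.00070815  0.05130617 -0.00011196]
x,y [ 455.1 -388.3] yaw 16.62 res [ 0.5  0.2 -0.5  0.3 -0.  -0.4  0.  -0.4]
```

View pics/c13.png

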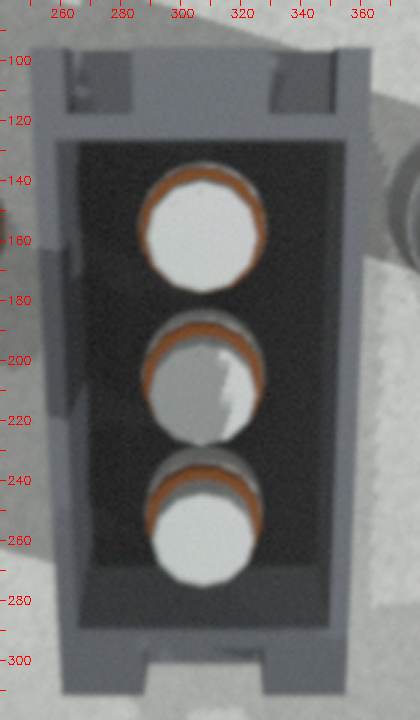

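apply_moves(commands="0 0 -0.03 0 -0.69;0 0 -0.055 0 -0.69;0 0 -0.07 0 -0.69;0 0 -0.07 0 -0.69;0 0 -0.07 0 -0.5;0 0 -0.07 0 0.2;0 0 -0.07 0 0.2;0 0 -0.07 0 0.2;0 0 -0.07 0 0.2;0 0 -0.07 0 0.2", grip_force=60)

```text
time: 5.4
position: [468.8, -385.4, 32.5]
tool_rot: [-0.453, 3.107, -0.004]
force: [0.8, 0.7, 7.4]
grip_width: 59.0
```

Run:
```python
from h import *
d=snap('wrist','w6');print(d['state'])
```

```text
{'time': 5.4, 'joint_positions': array([-7.30208343e-01,  1.01045458e-01,  1.80461163e+00,  2.71518170e-04,
        1.23280119e+00, -2.59057345e+00]), 'qvel': array([0.0007182 , 0.0011972 , 0.00063291, 0.00113002, 0.00019708,
       0.00033672]), 'tau': array([ -1.13909215, -60.84922314, -52.69818306,  -0.42231227,
        -0.16303032,   0.13920283]), 'position': array([ 468.80917352, -385.39806465,   32.52390873]), 'tool_rot': array([-0.45280833,  3.10655785, -0.00351842]), 'force': array([0.81691032, 0.69959878, 7.40579366]), 'wrist_torque': array([ 0.31999801, -0.05034681,  0.19958023]), 'grip_width': 58.95158329785727}
```

View pics/w6.png

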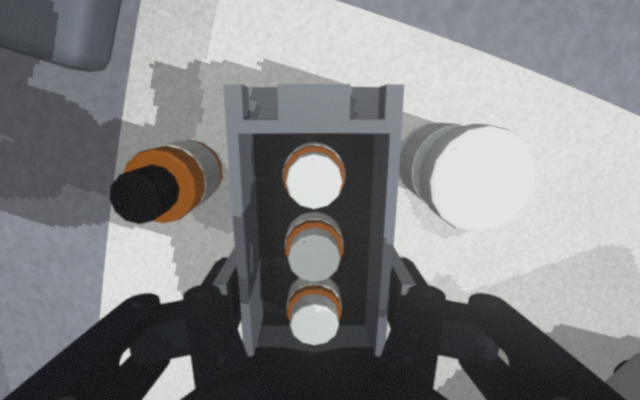

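apply_moves(commands="0 0 0.01 0 0.2;0 0 0.02 0 0.2;0 0 0.04 0 0.2;0 0 0.08 0 0.2;0 0 0.12 0 0.2;0 0 0.17 0 0.2;0 0 0.17 0 0.2;0 0 0.17 0 0.2")

```text
time: 6.25
position: [468.0, -385.0, 202.0]
tool_rot: [-0.452, 3.107, -0.003]
force: [-0.1, 0.4, -5.1]
grip_width: 59.2
```

Run:
```python
from h import *
d=snap('wrist','w7');print(d['state']['position'],d['state']['tool_rot'],d['state']['force'],d['state']['wrist_torque'],d['state']['grip_width'])
```

```text
[ 468.02103202 -384.96720592  202.01596715] [-0.45246289  3.10717083 -0.00322421] [-0.05863952  0.40520163 -5.07225881] [-0.05424434 -0.02671314  0.03371245] 59.24424619388535
```

View pics/w7.png

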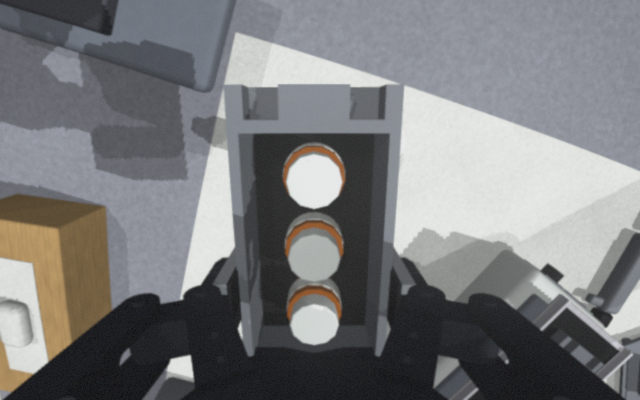

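Run:
```python
from h import *
d=load('w7');crop(d,'c14',210,75,420,370,2)
c=lambda a:crop(d,*a)
crop(d,'c15',215,75,415,145,4)
```

```text
(no output)
```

View pics/c14.png

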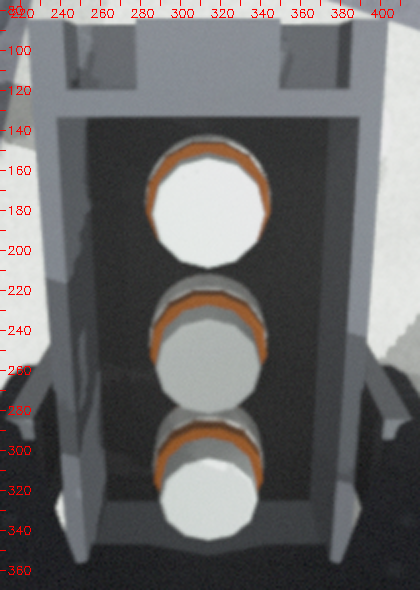

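View pics/c15.png

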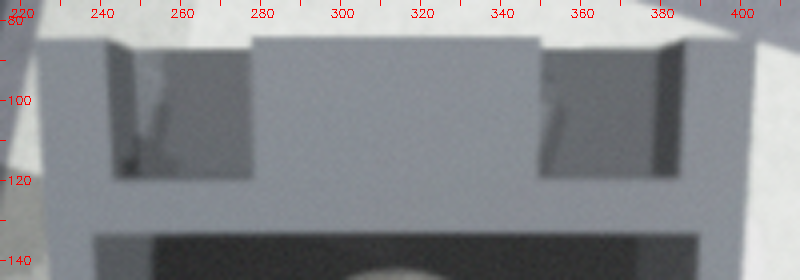

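```bash
cat >> h.py <<'E'
def toolfit(d,px,P,x0=(-14,0,0,24)):
    """part pose in tool frame: convention tool x = -part x. returns along part-x offset of centre from TCP, y, yaw, height of rim above TCP"""
    s=d['state'];T=R.from_rotvec(s['tool_rot']).as_matrix();P=np.array(P,float)
    a=np.arctan2(-T[1,0],-T[0,0]);px=np.array(px)
    def f(v):
        c,q=np.cos(a+v[2]),np.sin(a+v[2]);ca,sa=np.cos(a),np.sin(a)
        o=s['position'][:2]+np.array([ca*v[0]-sa*v[1],sa*v[0]+ca*v[1]])
        W=np.c_[o[0]+c*P[:,0]-q*P[:,1],o[1]+q*P[:,0]+c*P[:,1],s['position'][2]+v[3]+P[:,2]]
        return (proj(d,W)-px).ravel()
    r=least_squares(f,x0,x_scale=[1,1,.01,1]); print('dx,dy,yaw,h',r.x[:2].round(2),np.degrees(r.x[2]).round(2),r.x[3].round(2),'res',r.fun.round(1),'part angle frame',np.degrees(a).round(2)); return r.x
E
python3 - <<'E'
from h import *
d=load('w7')
toolfit(d,[(225,84.3),(403.5,84.3),(278,84.3),(350,84.3),(243.5,119.5),(278.3,119.5),(350,119.5),(385,119.5)],[(-65,-30,0),(-65,30,0),(-65,-12,0),(-65,12,0),(-53,-24,0),(-53,-12,0),(-53,12,0),(-53,24,0)])
toolfit(d,[(225,84.3),(403.5,84.3),(278,84.3),(350,84.3)],[(-65,-30,0),(-65,30,0),(-65,-12,0),(-65,12,0)])
E
```

```text
dx,dy,yaw,h [-15.06   1.59] 0.02 23.59 res [-0.4 -0.4  0.3 -0.5  0.2 -0.9  0.1 -1.   0.7  0.8  0.8  0.6 -0.8  0.6
 -0.9  0.8] part angle frame 16.57
dx,dy,yaw,h [-14.86   1.56] -0.0 23.3 res [-0.1  0.3 -0.1  0.3  0.2 -0.3 -0.  -0.3] part angle frame 16.57
```

apply_moves(commands="0.1332 0.2513 0 -36.25 0.2;0.1332 0.2513 0 -36.25 0.2;0.1332 0.2513 0 -36.25 0.2;0.1332 0.2513 0 -36.25 0.2;0.1332 0.2513 0 -36.25 0.2;0.1332 0.2513 0 -36.25 0.2;0.1332 0.2513 0 -36.25 0.2;0.1332 0.2513 0 -36.25 0.2;0.1332 0.2513 0 -36.25 0.2;0.1332 0.2513 0 -36.25 0.2")

```text
time: 7.3
position: [600.5, -134.5, 199.8]
tool_rot: [-0.539, -3.094, 0.0]
force: [-0.9, -0.5, -3.7]
grip_width: 58.7
```

Run:
```python
from h import *
d=snap('wrist','w8');print(d['state']['position'],d['state']['tool_rot'],d['state']['force'],d['state']['wrist_torque'],d['state']['grip_width'])
T=R.from_rotvec(d['state']['tool_rot']).as_matrix();print(T.round(4),np.degrees(np.arctan2(-T[1,0],-T[0,0])))
snap('scene','s8')
```

```text
[ 600.4637823  -134.50443942  199.75842881] [-5.38754111e-01 -3.09419766e+00  1.85467974e-04] [-0.91637961 -0.52370808 -3.71347542] [-0.04469452 -0.01898868 -0.02871662] 58.67781008367918
[[-9.411e-01  3.380e-01 -8.000e-04]
 [ 3.380e-01  9.412e-01  0.000e+00]
 [ 8.000e-04 -3.000e-04 -1.000e+00]] -19.754365708481778
```

View pics/w8.png

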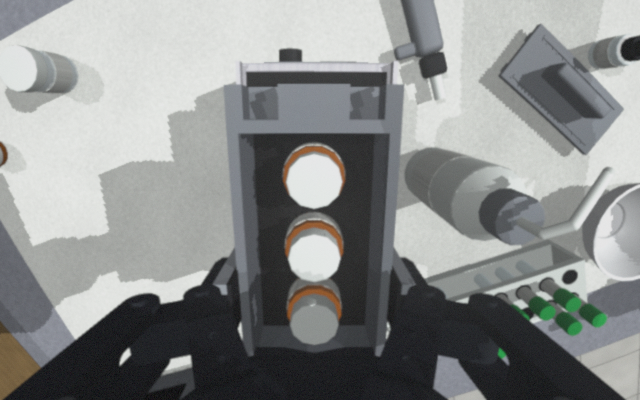

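View pics/s8.png

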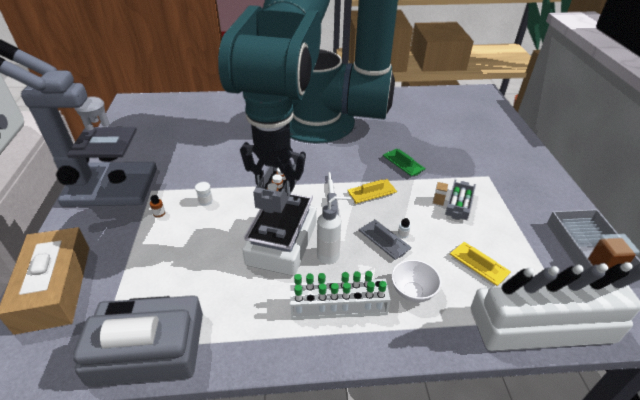

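apply_moves(commands="0.0007 0.0008 -0.02 0.1 0.2;0.0007 0.0008 -0.04 0.1 0.2;0.0007 0.0008 -0.052 0.1 0.2;0.0007 0.0008 -0.054 0.1 0.2;0.0007 0.0008 -0.054 0.1 0.2;0.0007 0.0008 -0.054 0.1 0.2")

```text
time: 8.0
position: [602.1, -132.9, 147.4]
tool_rot: [0.534, 3.094, -0.0]
force: [1.0, 0.5, -2.1]
grip_width: 59.3
```

apply_moves(commands="0 0 -0.002 0 0.2;0 0 -0.004 0 0.2;0 0 -0.006 0 0.2;0 0 -0.008 0 0.2;0 0 -0.008 0 0.2")

```text
time: 8.5
position: [601.6, -132.6, 137.9]
tool_rot: [-0.534, -3.095, -0.0]
force: [-0.6, 0.5, -3.4]
grip_width: 59.3
```

apply_moves(commands="0 0 -0.002 0 0.2;0 0 -0.004 0 0.2;0 0 -0.005 0 0.2;0 0 -0.006 0 0.2;0 0 -0.006 0 0.2;0 0 -0.006 0 0.2")

```text
time: 9.1
position: [601.8, -132.7, 132.8]
tool_rot: [0.534, 3.096, -0.0]
force: [-4.5, 0.6, 4.8]
grip_width: 59.1
```

apply_moves(commands="0 0 0 0 0;0 0 0 0 -0.5;0 0 0 0 -0.7;0 0 0 0 -0.7;0 0 0.03 0 -0.7;0 0 0.07 0 -0.7;0 0 0.12 0 -0.8;0.01 0 0.167 0 -1;0.01 0 0.167 0 -1;0.01 0 0.167 0 -1")

```text
time: 10.1
position: [612.1, -132.7, 300.3]
tool_rot: [0.534, 3.094, -0.0]
force: [-0.9, 0.5, -1.0]
grip_width: 85.6
```

Run:
```python
from h import *
d=snap('wrist','w9');print(d['state']['position'],d['state']['force'])
crop(d,'c16',210,40,420,220,4); s=snap('scene','s9'); crop(s,'c17',230,160,330,280,6)
```

```text
[ 612.14316979 -132.73557472  300.25022648] [-0.86187258  0.50996626 -0.9996291 ]
```

View pics/w9.png

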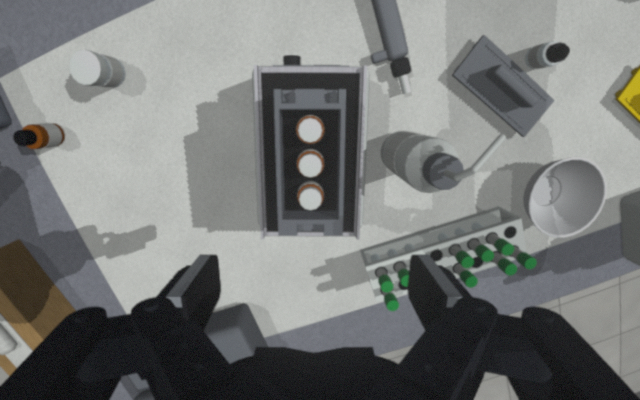

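View pics/c17.png

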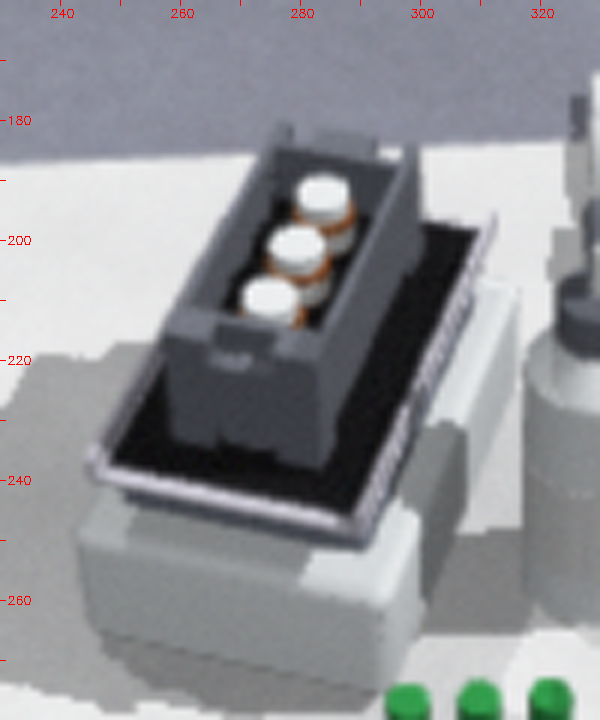

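View pics/c16.png

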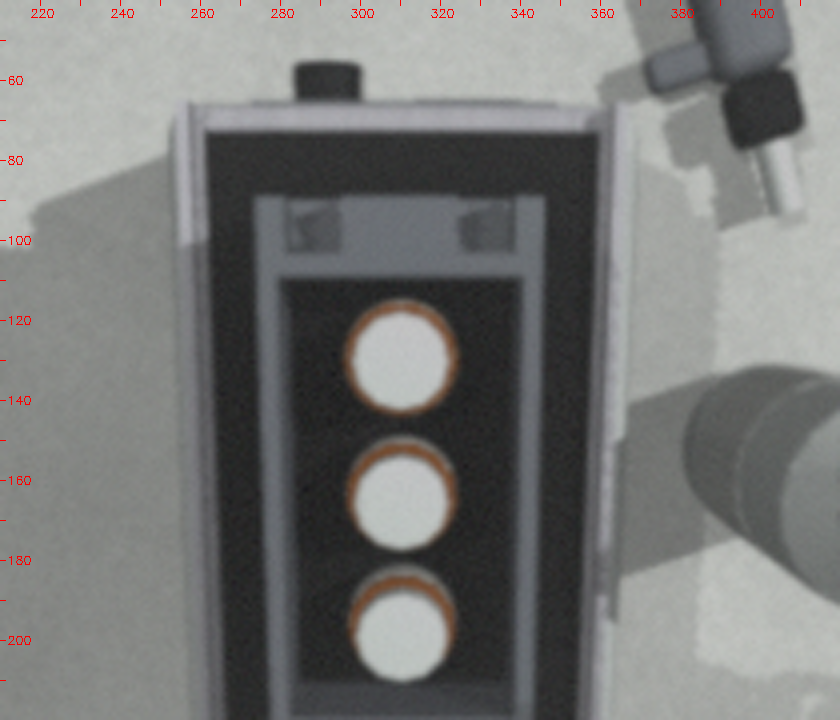

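Run:
```python
from h import *
d=load('w9');crop(d,'c18',260,190,370,250,6)
```

```text
(no output)
```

View pics/c18.png

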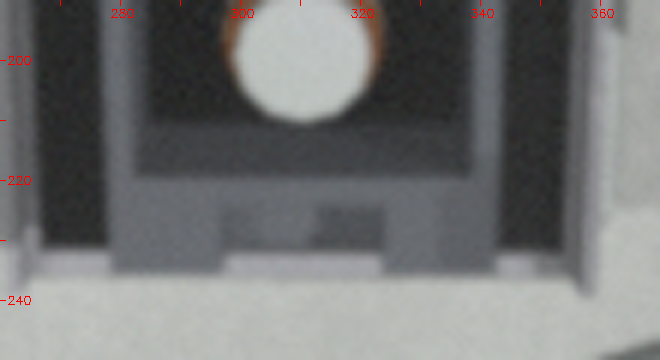

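Run:
```python
from h import *
d=load('w9')
px=np.array([(273.5,88.7),(346.3,88.7),(278.5,235.7),(342.7,235.7)])
P=[(-65,-30,0),(-65,30,0),(65,-30,0),(65,30,0)]
v=toolfit(d,px,P,(-40,0,0,-140)); print(d['state']['position'][2]+v[3])
Q=[(a,b,156) for a,b,c in P]
fit([d],[px],[Q],[587,-127,-.34])
w=load('w3')
```

```text
dx,dy,yaw,h [-25.19  -2.67] 0.09 -142.12 res [ 0.1  0.1 -0.1 -0.1 -0.1  0.1  0.1 -0. ] part angle frame -19.57
158.1261203633315
x,y [ 587.7 -126.9] yaw -19.48 res [ 0.4  0.5 -0.4  0.4  0.1 -0.6 -0.2 -0.7]
```

apply_moves(commands="-0.1724 0.5168 -0.05 -6.95 -0.69;-0.1724 0.5168 -0.05 -6.95 -0.69;-0.1724 0.5168 -0.05 -6.95 -0.69;-0.1724 0.5168 -0.05 -6.95 -0.69;-0.1724 0.5168 -0.05 -6.95 -0.69;-0.1724 0.5168 -0.05 -6.95 -0.69;-0.1724 0.5168 -0.05 -6.95 -0.69;-0.1724 0.5168 -0.05 -6.95 -0.69;-0.1724 0.5168 -0.05 -6.95 -0.69;-0.1724 0.5168 -0.05 -6.95 -0.69")

```text
time: 11.2
position: [452.7, 341.2, 252.0]
tool_rot: [-0.72, -3.057, 0.002]
force: [1.1, 0.1, 0.0]
grip_width: 72.3
```

apply_moves(commands="0 0 0 0 -0.69;0 0 0 0 -0.69;0 0 0 0 -0.69;0 0 0 0 -0.69")

```text
time: 11.6
position: [454.6, 338.5, 253.4]
tool_rot: [-0.723, -3.057, 0.0]
force: [-0.8, -0.5, 0.3]
grip_width: 72.2
```

apply_moves(commands="-0.0149 0.0456 -0.01 0 -0.69;-0.0149 0.0456 -0.05 0 -0.69;-0.0149 0.0456 -0.09 0 -0.69;-0.0149 0.0456 -0.133 0 -0.69;-0.0149 0.0456 -0.133 0 -0.69;-0.0149 0.0456 -0.133 0 -0.69;-0.0149 0.0456 -0.133 0 -0.69")

```text
time: 12.3
position: [440.5, 385.5, 123.6]
tool_rot: [0.722, 3.055, 0.004]
force: [0.9, -0.2, 0.6]
grip_width: 72.0
```

Run:
```python
from h import *
d=snap('wrist','w10');print(d['state']['position'],d['state']['tool_rot'])
```

```text
[440.45117075 385.50959679 123.61266579] [0.72150208 3.05542705 0.00413746]
```

View pics/w10.png

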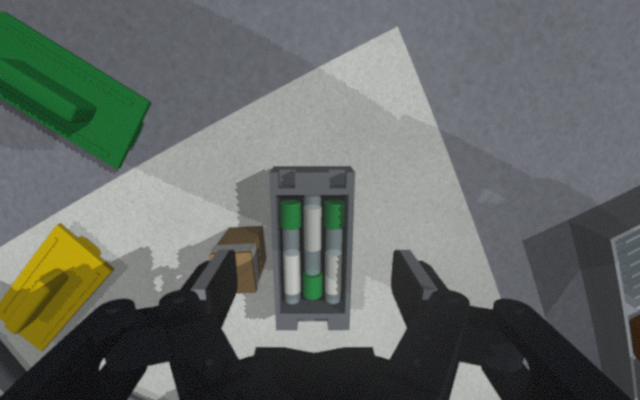

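Run:
```python
from h import *
d=load('w10');crop(d,'c19',190,150,370,340,4)
px=np.array([(270.5,167),(354.5,167),(276,329),(350,329)])
P=[(-65,-30,38),(-65,30,38),(65,-30,38),(65,30,38)]
v=fit([d],[px],[P],[470,370,-.46])
toolfit(d,px,[(a,b,0) for a,b,c in P],(34,0,0,-85))
```

```text
x,y [468.4 371.2] yaw -26.47 res [-0.9  1.1  0.9  0.9  0.3 -3.1 -0.4 -3.3]
dx,dy,yaw,h [30.33 -0.29] 0.09 -80.95 res [-1.8  0.6  1.8  0.5 -0.4 -0.6  0.3 -0.8] part angle frame -26.57
```

View pics/c19.png

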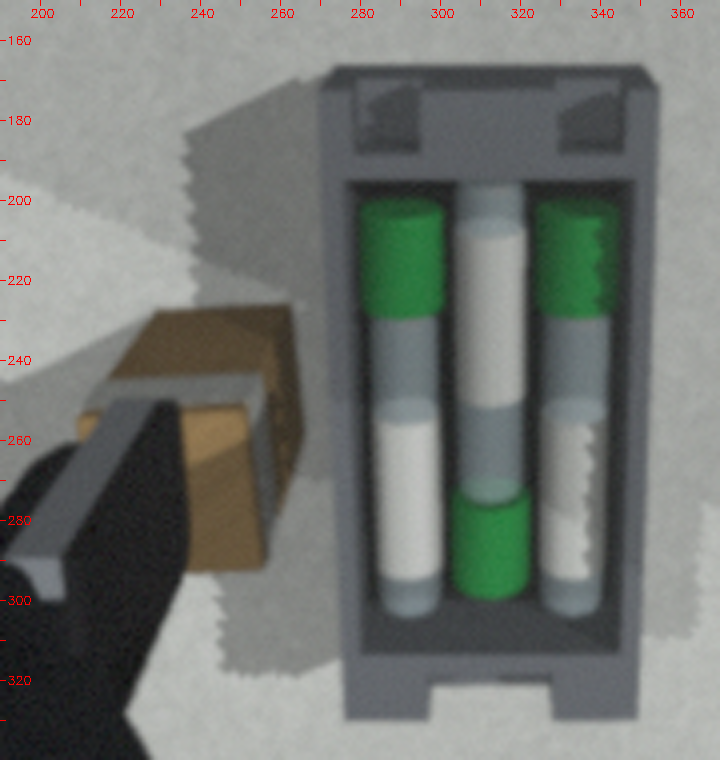

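Run:
```python
from h import *
d=load('w10')
px=np.array([(270.8,172),(354.6,172),(276,329.5),(349.6,329.5)])
P=[(-65,-30,38),(-65,30,38),(65,-30,38),(65,30,38)]
v=fit([d],[px],[P],[470,370,-.46])
toolfit(d,px,[(a,b,0) for a,b,c in P],(34,0,0,-85))
b=back(d,[(209,253),(251,251.5),(255,292)],56);c,s=np.cos(v[2]),np.sin(v[2])
q=b[:,:2]-v[:2]; print((q@np.array([[c,-s],[s,c]])).round(1))
print(status.read_state()['position'])
```

```text
x,y [471.2 369.8] yaw -26.59 res [-0.8  0.4  0.8  0.4  0.3 -0.5 -0.3 -0.6]
dx,dy,yaw,h [34.31 -0.3 ] -0.02 -85.0 res [-0.9  0.2  1.   0.2  0.2 -0.2 -0.2 -0.3] part angle frame -26.57
[[-11.5 -72.4]
 [-12.8 -42.9]
 [ 19.2 -41.8]]
[440.37865814 385.63269101 123.58085562]
```

apply_moves(commands="0 0 -0.01 0 -0.69;0 0 -0.04 0 -0.69;0 0 -0.07 0 -0.69;0 0 -0.09 0 -0.69;0 0 -0.1 0 -0.69;0 0 -0.102 0 -0.69;0 0 -0.102 0 -0.69")

```text
time: 13.05
position: [439.6, 385.5, 19.4]
tool_rot: [0.721, 3.057, 0.001]
force: [0.4, 0.4, 0.1]
grip_width: 72.0
```

apply_moves(commands="-0.0005 -0.001 0 0 -0.5;-0.0005 -0.001 0 0 -0.5;-0.0005 -0.001 0 0 0.2;-0.0005 -0.001 0 0 0.2;-0.0005 -0.001 0 0 0.2;-0.0005 -0.001 0 0 0.2;-0.0005 -0.001 0 0 0.2;-0.0005 -0.001 0.01 0 0.2;-0.0005 -0.001 0.03 0 0.2;-0.0005 -0.001 0.06 0 0.2", grip_force=70)

```text
time: 14.05
position: [438.1, 383.7, 78.4]
tool_rot: [-0.72, -3.056, 0.003]
force: [0.8, 0.1, -2.4]
grip_width: 58.7
```

apply_moves(commands="0 0 0.05 0 0.2;0 0 0.1 0 0.2;0 0 0.15 0 0.2;0 0 0.2 0 0.2;0 0 0.2 0 0.2;0 0 0.2 0 0.2")

```text
time: 14.65
position: [438.8, 384.3, 280.1]
tool_rot: [0.72, 3.056, 0.003]
force: [0.5, -0.2, -2.8]
grip_width: 58.8
```

Run:
```python
from h import *
d=snap('wrist','w11');print(d['state']['position'],d['state']['force'],d['state']['wrist_torque'],d['state']['grip_width'])
crop(d,'c20',200,100,430,260,3)
```

```text
[438.81048368 384.2781487  280.06733792] [ 0.46654206 -0.15953158 -2.78231622] [ 0.04712846  0.07133252 -0.04447048] 58.81933609368991
```

View pics/w11.png

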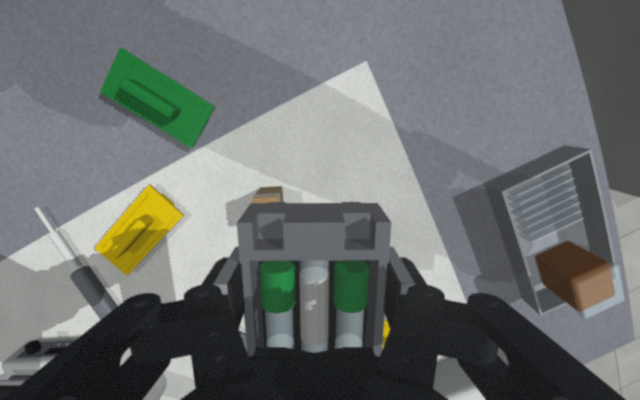

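View pics/c20.png

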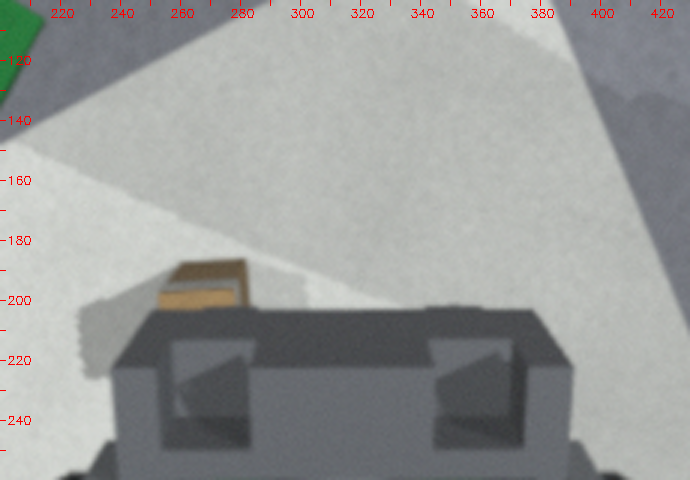

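Run:
```python
from h import *
d=load('w11')
toolfit(d,[(238,222.2),(391.3,222.2),(284,222.2),(344.7,222.2),(283.2,249.8),(344.5,249.8)],[(-65,-30,0),(-65,30,0),(-65,-12,0),(-65,12,0),(-53,-12,0),(-53,12,0)],(34,0,0,18))
toolfit(d,[(238,222.2),(391.3,222.2),(284,222.2),(344.7,222.2)],[(-65,-30,0),(-65,30,0),(-65,-12,0),(-65,12,0)],(34,0,0,18))
```

```text
dx,dy,yaw,h [35.06  0.26] -0.12 18.14 res [-0.3 -0.4 -0.4 -0.1 -0.4 -0.2  0.4 -0.2  1.1  0.4 -0.3  0.5] part angle frame -26.52
dx,dy,yaw,h [35.2   0.44] -0.03 18.02 res [-0.  -0.  -0.3 -0.  -0.2  0.   0.5  0. ] part angle frame -26.52
```

apply_moves(commands="0.1158 -0.5 0 6.97 0.2;0.1158 -0.5 0 6.97 0.2;0.1158 -0.5 0 6.97 0.2;0.1158 -0.5 0 6.97 0.2;0.1158 -0.5 0 6.97 0.2;0.1158 -0.5 0 6.97 0.2;0.1158 -0.5 0 6.97 0.2;0.1158 -0.5 0 6.97 0.2;0.1158 -0.5 0 6.97 0.2;0.1158 -0.5 0 6.97 0.2")

```text
time: 15.7
position: [551.1, -104.9, 276.8]
tool_rot: [-0.533, -3.093, -0.0]
force: [1.5, -0.2, -1.9]
grip_width: 58.8
```

apply_moves(commands="0 0 0 0 0.2;0 0 0 0 0.2;0 0 0 0 0.2")

```text
time: 16.0
position: [551.2, -102.1, 277.6]
tool_rot: [-0.533, -3.094, -0.0]
force: [-0.1, 0.1, -3.1]
grip_width: 58.7
```

apply_moves(commands="0.0034 -0.0136 0 0 0.2;0.0034 -0.0136 -0.02 0 0.2;0.0034 -0.0136 -0.04 0 0.2;0.0034 -0.0136 -0.06 0 0.2;0.0034 -0.0136 -0.07 0 0.2;0.0034 -0.0136 -0.07 0 0.2;0.0034 -0.0136 -0.07 0 0.2")

```text
time: 16.7
position: [555.2, -116.3, 209.5]
tool_rot: [0.533, 3.095, -0.0]
force: [-1.2, -0.7, -2.1]
grip_width: 59.1
```

Run:
```python
from h import *
d=snap('wrist','w12');print(d['state']['position'],d['state']['tool_rot'],d['state']['force'])
crop(d,'c21',200,50,430,270,3)
```

```text
[ 555.2420148  -116.33620887  209.47489914] [ 5.32672461e-01  3.09533788e+00 -1.61963844e-04] [-1.16085493 -0.69458729 -2.12757245]
```

View pics/c21.png

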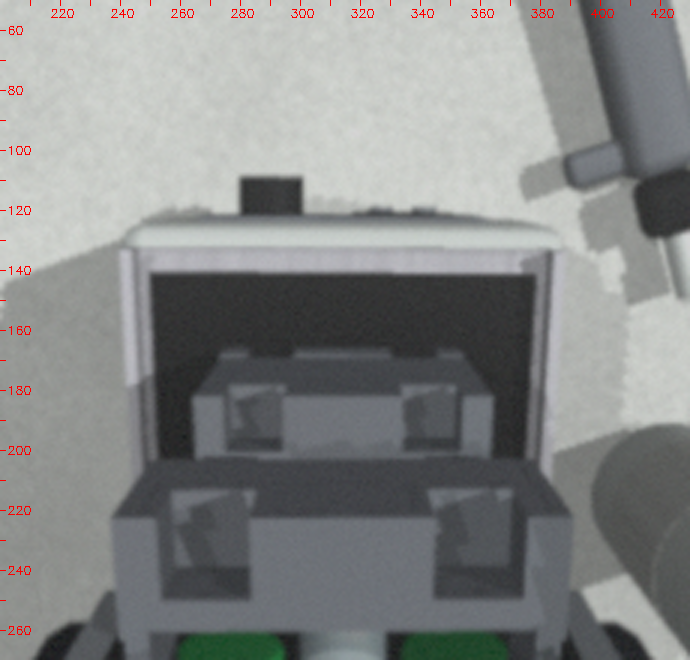

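Run:
```python
from h import *
d=load('w12')
P=[(-65,-30,0),(-65,30,0)]
a=toolfit(d,[(264.3,181.5),(364,181.5),(294.5,181.5),(334.5,181.5)],P+[(-65,-12,0),(-65,12,0)],(34,0,0,-53))
b=toolfit(d,[(237.5,222.2),(390.5,222.2),(283.7,222.2),(344.2,222.2)],P+[(-65,-12,0),(-65,12,0)],(34,0,0,18))
```

```text
dx,dy,yaw,h [33.97  0.75] 0.0 -52.28 res [ 0.2  0.   0.2  0.  -0.1 -0.  -0.2 -0. ] part angle frame -19.53
dx,dy,yaw,h [35.33  0.52] 0.01 17.76 res [ 0.1 -0.  -0.2 -0.  -0.4  0.   0.4  0. ] part angle frame -19.53
```

apply_moves(commands="-0.0005 0.0003 -0.015 0 0.2;-0.0005 0.0003 -0.028 0 0.2;-0.0005 0.0003 -0.032 0 0.2;-0.0005 0.0003 -0.034 0 0.2;-0.0005 0.0003 -0.036 0 0.2;-0.0005 0.0003 -0.036 0 0.2;-0.0005 0.0003 -0.036 0 0.2")

```text
time: 17.45
position: [554.6, -116.2, 172.9]
tool_rot: [0.534, 3.096, -0.0]
force: [0.5, 0.1, -2.6]
grip_width: 58.7
```

apply_moves(commands="0 0 -0.002 0 0.2;0 0 -0.004 0 0.2;0 0 -0.006 0 0.2;0 0 -0.007 0 0.2;0 0 -0.0075 0 0.2;0 0 -0.0075 0 0.2;0 0 -0.0075 0 0.2")

```text
time: 18.15
position: [554.5, -116.2, 166.2]
tool_rot: [0.533, 3.095, -0.0]
force: [-5.9, 1.6, 9.4]
grip_width: 58.8
```

apply_moves(commands="0 0 0 0 0;0 0 0 0 -0.5;0 0 0 0 -0.7;0 0 0 0 -0.7;0 0 0.02 0 -0.7;0 0 0.07 0 -0.7;0 0 0.1 0 -0.8;0.05 -0.016 0.14 0 -1;0.055 -0.018 0.175 0 -1;0.055 -0.018 0.175 0 -1")

```text
time: 19.15
position: [611.8, -135.0, 345.6]
tool_rot: [0.533, 3.089, -0.001]
force: [0.3, 0.0, 0.3]
grip_width: 85.3
```

Run:
```python
from h import *
d=snap('wrist','w13');print(d['state']['position'],d['state']['force'])
crop(d,'c22',240,70,390,260,4); s=snap('scene','s13'); crop(s,'c23',230,140,330,280,5)
```

```text
[ 611.75479208 -134.96283309  345.62365309] [0.32956368 0.00985562 0.26538087]
```

View pics/c22.png

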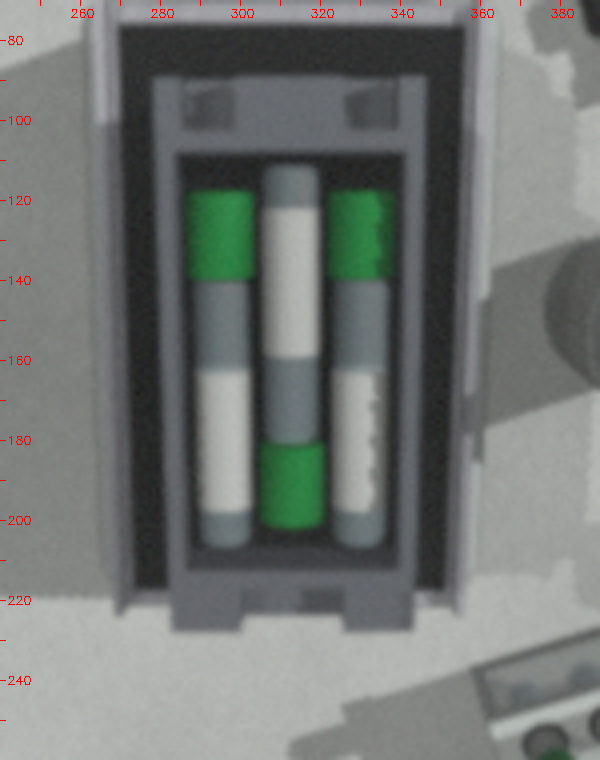

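View pics/c23.png

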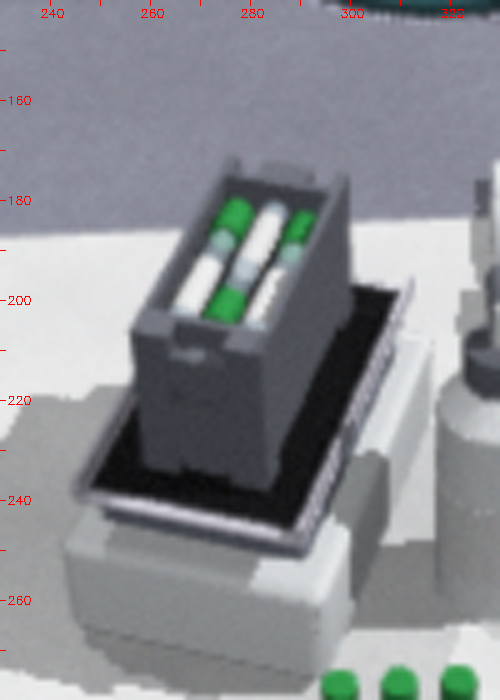

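Run:
```python
from h import *
d=load('w13')
px=np.array([(277.7,89),(346.7,89),(282.5,227.7),(343.5,227.7)])
P=[(-65,-30,184),(-65,30,184),(65,-30,184),(65,30,184)]
fit([d],[px],[P],[587,-127,-.34])
v=toolfit(d,px,[(a,b,0) for a,b,c in P],(-25,0,0,-160)); print(d['state']['position'][2]+v[3])
T=R.from_rotvec(d['state']['tool_rot']).as_matrix();print(T.round(4))
print(status.read_state()['position'],status.read_state()['qvel'].round(3))
```

```text
x,y [ 587.7 -127.1] yaw -19.35 res [ 0.6  0.3 -0.5  0.   0.1 -0.1 -0.3 -0.3]
dx,dy,yaw,h [-25.42  -0.61] 0.23 -160.27 res [ 0.4  0.  -0.3 -0.3  0.   0.2 -0.1  0. ] part angle frame -19.57
185.3506603910072
[[-9.422e-01  3.349e-01  6.500e-03]
 [ 3.349e-01  9.422e-01 -1.800e-03]
 [-6.700e-03  5.000e-04 -1.000e+00]]
[ 609.9851119  -134.33929191  340.51070496] [-0.    -0.007  0.057 -0.002 -0.009  0.   ]
```

Run:
```python
from h import *
d=load('w3'); print(back(d,[(512,130),(512,130),(450,165)],[170,190,190]))
d=load('w2'); print(back(d,[(160,74),(160,74),(100,50)],[170,190,190]))
```

```text
[[615.79279551  36.16614437 170.        ]
 [610.83732215  24.73261345 190.        ]
 [621.58949274 -28.015936   190.        ]]
[[614.18053539  31.03345877 170.        ]
 [610.25691043  39.66559138 190.        ]
 [620.28787916   5.12843129 190.        ]]
```

apply_moves(commands="-0.0306 0.2548 -0.06 54.25 0.2;-0.0306 0.2548 -0.06 54.25 0.2;-0.0306 0.2548 -0.06 54.25 0.2;-0.0306 0.2548 -0.06 54.25 0.2;-0.0306 0.2548 -0.06 54.25 0.2;-0.0306 0.2548 -0.06 54.25 0.2;-0.0306 0.2548 -0.06 54.25 0.2;-0.0306 0.2548 -0.13 54.25 0.2;-0.0306 0.2548 -0.22 54.25 0.2;-0.0306 0.2548 -0.22 54.25 0.2")

```text
time: 20.25
position: [577.5, 120.6, 127.2]
tool_rot: [0.937, -2.998, -0.0]
force: [0.9, 0.5, 0.1]
grip_width: 34.1
```

apply_moves(commands="0 0 0 0 0.2;0 0 0 0 0.2")

```text
time: 20.45
position: [578.4, 120.6, 130.5]
tool_rot: [0.936, -2.997, -0.0]
force: [0.4, 0.6, 0.5]
grip_width: 34.2
```

Run:
```python
from h import *
d=snap('wrist','w14');print(d['state']['position'],d['state']['tool_rot'],d['state']['grip_width'])
print(status.read_state()['position'])
crop(d,'c24',210,110,420,340,3)
```

```text
[578.38033668 120.58197624 130.49311155] [ 9.36231827e-01 -2.99727864e+00 -3.32394086e-04] 34.15139816168043
[579.36559304 120.72728211 132.36740087]
```

View pics/c24.png

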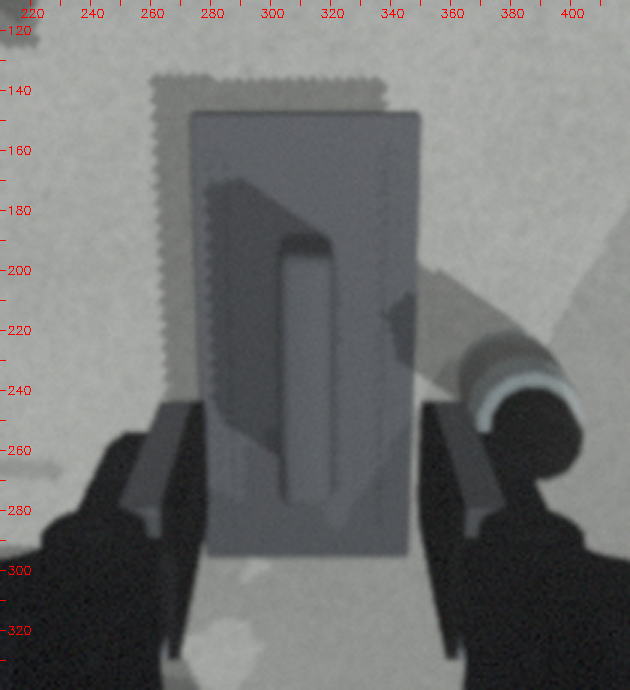

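Run:
```python
from h import *
d=load('w14')
px=np.array([(273.5,147.7),(350,147.7),(279,295.3),(346.3,295.3)])
px2=np.array([(304.3,195.5),(319.8,195.5),(305,278),(319.5,278)])
P=[(-65,-30,16),(-65,30,16),(65,-30,16),(65,30,16)];P2=[(-34,-7,42),(-34,7,42),(34,-7,42),(34,7,42)]
v=fit([d],[px],[P],[599,135,.6]);fit([d],[px2],[P2],[599,135,.6])
c,s=np.cos(v[2]),np.sin(v[2])
for p in [back(d,[(389,254)],59)[0][:2], d['state']['position'][:2]]:
    q=p-v[:2]; print(c*q[0]+s*q[1],-s*q[0]+c*q[1])
T=R.from_rotvec(d['state']['tool_rot']).as_matrix();print(np.degrees(np.arctan2(-T[1,0],-T[0,0])))
```

```text
x,y [595.6 133. ] yaw 34.91 res [-0.2  0.3  0.4 -0.  -0.1 -0.  -0.1 -0.2]
x,y [595.7 133.2] yaw 34.75 res [-1.9 -0.6  1.9 -0.7 -1.7  0.9  1.7  0.9]
5.332455978156283 54.694273669319195
-21.245998455127317 -0.30654000642176094
34.69352370471749
```

apply_moves(commands="-0.0016 -0.0011 -0.02 0 0.2;-0.0016 -0.0011 -0.05 0 0.2;-0.0016 -0.0011 -0.08 0 0.2;-0.0016 -0.0011 -0.09 0 0.2;-0.0016 -0.0011 -0.09 0 0.2;-0.0016 -0.0011 -0.09 0 0.2")

```text
time: 21.1
position: [578.5, 119.7, 42.6]
tool_rot: [-0.936, 2.996, -0.001]
force: [0.7, 0.1, -0.3]
grip_width: 33.8
```

Run:
```python
from h import *
d=snap('wrist','w15');print(d['state']['position'])
```

```text
[578.47241465 119.72299283  42.63573734]
```

View pics/w15.png

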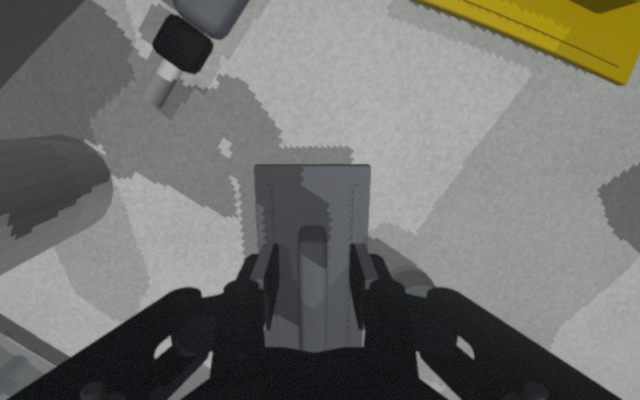

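apply_moves(commands="0 0 -0.006 0 0.2;0 0 -0.012 0 0.2;0 0 -0.014 0 0.2;0 0 -0.014 0 0.2;0 0 -0.014 0 0.2")

```text
time: 21.65
position: [577.3, 119.5, 26.1]
tool_rot: [0.937, -2.999, -0.0]
force: [0.7, 0.2, 0.7]
grip_width: 34.3
```

apply_moves(commands="0 0 0 0 0.4;0 0 0 0 0.5;0 0 0 0 0.6;0 0 0 0 0.9;0 0 0 0 0.9;0 0 0 0 0.9;0 0 0 0 0.9", grip_force=50)

```text
time: 22.35
position: [577.4, 119.5, 26.3]
tool_rot: [-0.937, 2.998, -0.0]
force: [-0.1, -0.6, 3.9]
grip_width: 12.9
```

apply_moves(commands="0 0 0.01 0 0.9;0 0 0.03 0 0.9;0 0 0.06 0 0.9;0 0 0.1 0 0.9;0 0 0.15 0 0.9;0 0 0.2 0 0.9;0 0 0.25 0 0.9;0 0 0.25 0 0.9;0 0 0.25 0 0.9")

```text
time: 23.25
position: [577.4, 119.6, 277.3]
tool_rot: [-0.936, 2.997, -0.0]
force: [-0.7, -0.2, -2.8]
grip_width: 13.3
```

Run:
```python
from h import *
d=snap('wrist','w16');print(d['state']['position'],d['state']['force'],d['state']['wrist_torque'],d['state']['grip_width'])
crop(d,'c25',230,140,400,300,4)
s=snap('scene','s16');crop(s,'c26',290,100,450,270,4)
```

```text
[577.35010278 119.56455075 277.32666969] [-0.66842057 -0.19328458 -2.78675069] [-0.03096525  0.02702801 -0.02449586] 13.305984151816459
```

View pics/c25.png

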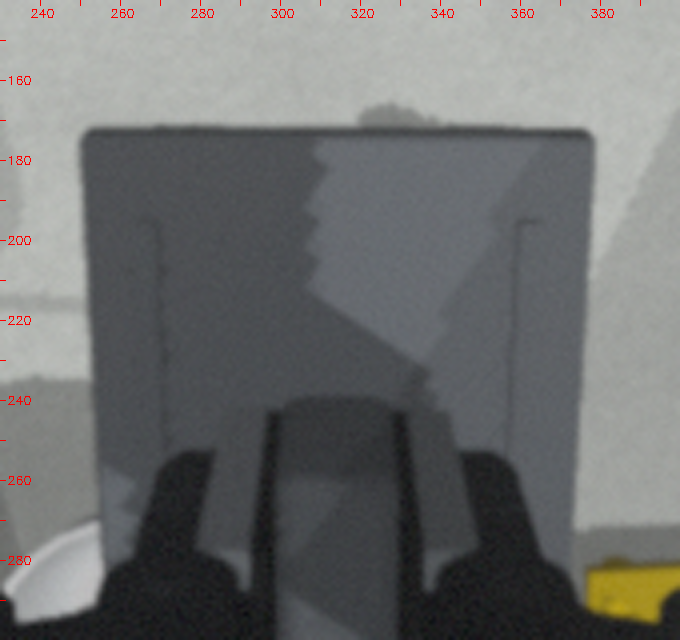

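View pics/c26.png

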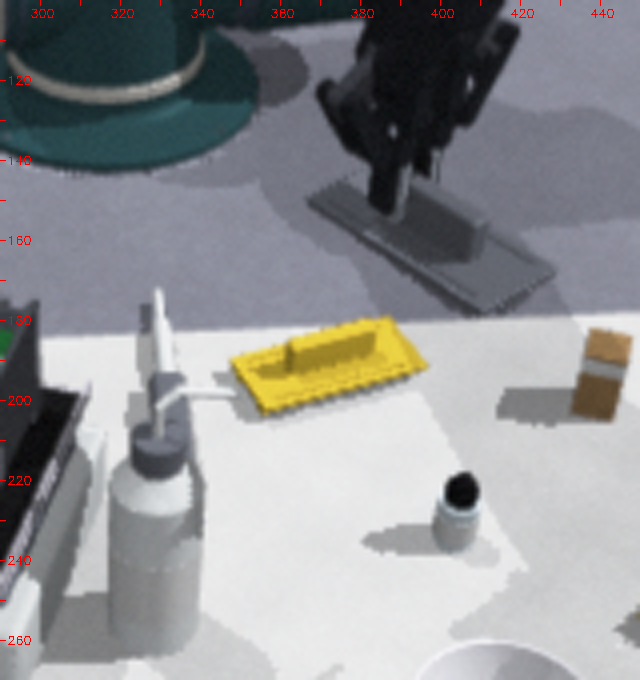

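Run:
```python
from h import *
d=load('w16')
toolfit(d,[(250.5,174),(378.5,174)],[(-65,-30,0),(-65,30,0)],(22,0,0,-10))
```

```text
dx,dy,yaw,h [22.75  2.03] 0.02 -11.46 res [ 0. -0.  0. -0.] part angle frame 34.69
```

apply_moves(commands="-0.011 -0.24 0 -54.24 0.9;-0.011 -0.24 0 -54.24 0.9;-0.011 -0.24 0 -54.24 0.9;-0.011 -0.24 0 -54.24 0.9;-0.011 -0.24 0 -54.24 0.9;-0.011 -0.24 0 -54.24 0.9;-0.011 -0.24 0 -54.24 0.9;-0.011 -0.24 0 -54.24 0.9;-0.011 -0.24 -0.02 -54.24 0.9;-0.011 -0.24 -0.037 -54.24 0.9")

```text
time: 24.35
position: [566.0, -120.2, 237.4]
tool_rot: [-0.53, -3.095, -0.0]
force: [0.0, 0.2, -2.3]
grip_width: 13.2
```

apply_moves(commands="0 0 0 0 0.9;0 0 0 0 0.9;0 0 0 0 0.9")

```text
time: 24.65
position: [566.5, -120.4, 239.9]
tool_rot: [0.532, 3.095, -0.0]
force: [0.2, -0.0, -1.1]
grip_width: 13.1
```

Run:
```python
from h import *
d=snap('wrist','w17');print(d['state']['position'],d['state']['tool_rot'],d['state']['force'],status.read_state()['position'])
T=R.from_rotvec(d['state']['tool_rot']).as_matrix();print(np.degrees(np.arctan2(-T[1,0],-T[0,0])))
crop(d,'c27',220,100,410,270,4)
```

```text
[ 566.48344303 -120.43054795  239.8581477 ] [ 5.32398344e-01  3.09543237e+00 -1.20922232e-04] [ 0.17741903 -0.03792568 -1.13024466] [ 566.5214175  -120.43947972  239.96835509]
-19.51818730944351
```

View pics/c27.png

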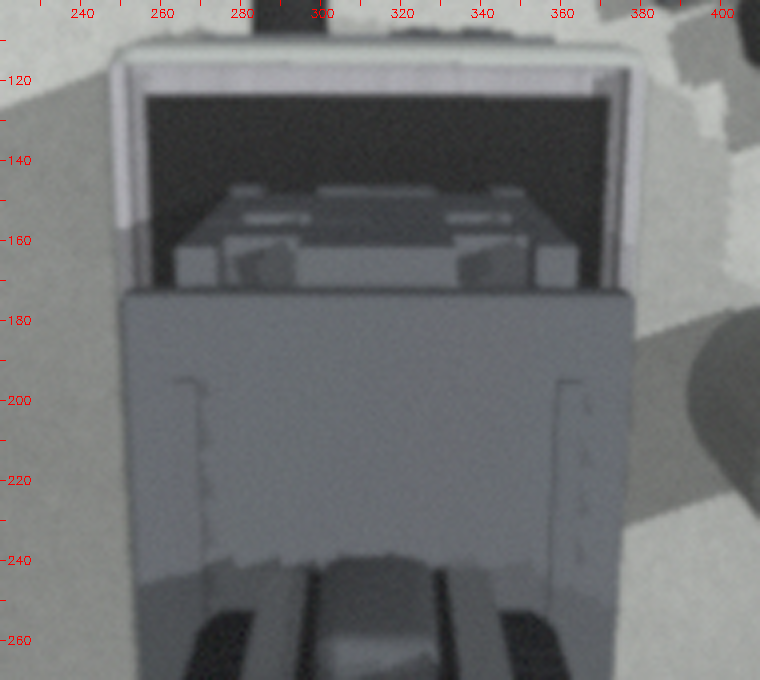

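Run:
```python
from h import *
d=load('w17')
P=[(-65,-30,0),(-65,30,0)]
toolfit(d,[(263.7,161.7),(364.6,161.7),(294.2,161.7),(333.7,161.7)],P+[(-65,-12,0),(-65,12,0)],(22,0,0,-53))
toolfit(d,[(250.3,174),(378.5,174)],P,(22,0,0,-10))
px=[(263.7,161.7),(364.6,161.7)]
fit([d],[px],[[(-65,-30,184),(-65,30,184)]],[587,-127,-.34])
```

```text
dx,dy,yaw,h [22.23  0.59] 0.01 -53.76 res [ 0.1  0.  -0.3  0.  -0.3 -0.   0.5 -0. ] part angle frame -19.52
dx,dy,yaw,h [21.62  0.73] 0.01 -11.18 res [-0. -0. -0. -0.] part angle frame -19.52
x,y [ 587.9 -127.3] yaw -19.51 res [ 0.7 -0.  -0.7 -0. ]
```

apply_moves(commands="0 0 -0.012 0 0.9;0 0 -0.022 0 0.9;0 0 -0.026 0 0.9;0 0 -0.029 0 0.9;0 0 -0.031 0 0.9;0 0 -0.033 0 0.9;0 0 -0.033 0 0.9")

```text
time: 25.4
position: [566.3, -120.5, 206.0]
tool_rot: [-0.533, -3.096, -0.0]
force: [0.5, -1.2, -1.5]
grip_width: 12.9
```

apply_moves(commands="0 0 -0.002 0 0.9;0 0 -0.004 0 0.9;0 0 -0.006 0 0.9;0 0 -0.007 0 0.9;0 0 -0.0075 0 0.9;0 0 -0.0075 0 0.9;0 0 -0.0075 0 0.9")

```text
time: 26.1
position: [566.4, -120.5, 200.4]
tool_rot: [0.533, 3.095, -0.0]
force: [-7.5, 2.2, 14.8]
grip_width: 13.2
```

apply_moves(commands="0 0 0.001 0 0.9;0 0 0.001 0 0.6;0 0 0.001 0 0.3;0 0 0.001 0 0.1;0 0 0.001 0 0.1;0 0 0.02 0 0.1;0 0 0.06 0 0.1;0 0 0.1 0 0;0.045 -0.016 0.15 0 -0.5;0.045 -0.016 0.15 0 -1")

```text
time: 27.1
position: [612.9, -137.1, 352.4]
tool_rot: [0.533, 3.092, -0.001]
force: [-0.1, -0.4, -0.2]
grip_width: 70.4
```

Run:
```python
from h import *
d=snap('wrist','w18');print(d['state']['position'],d['state']['force'])
crop(d,'c28',220,60,410,260,4)
s=snap('scene','s18');crop(s,'c29',230,120,350,280,5)
```

```text
[ 612.90451942 -137.06928463  352.4332198 ] [-0.0605217  -0.40889009 -0.19521851]
```

View pics/c28.png

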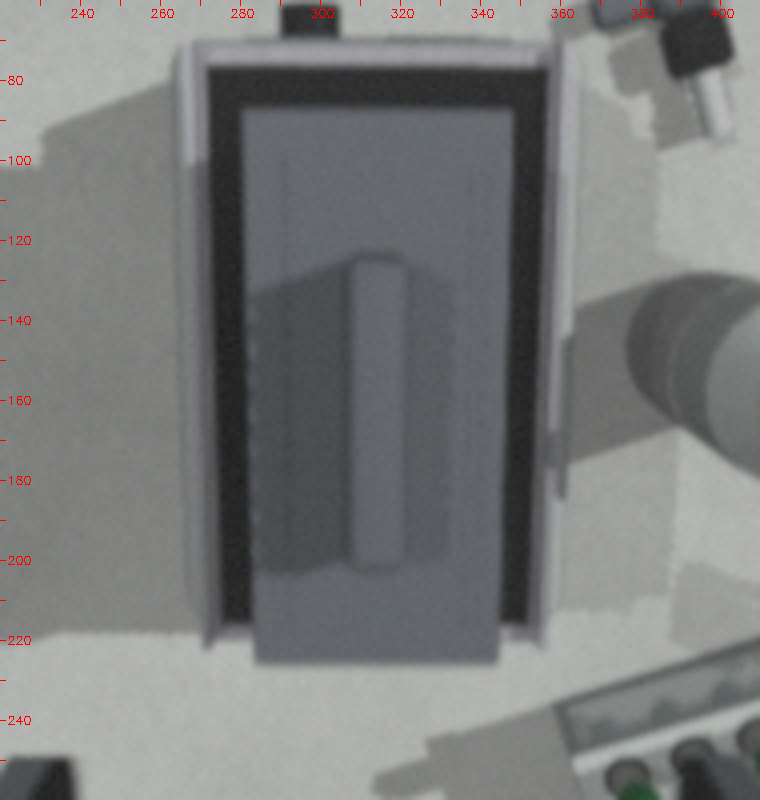

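View pics/c29.png

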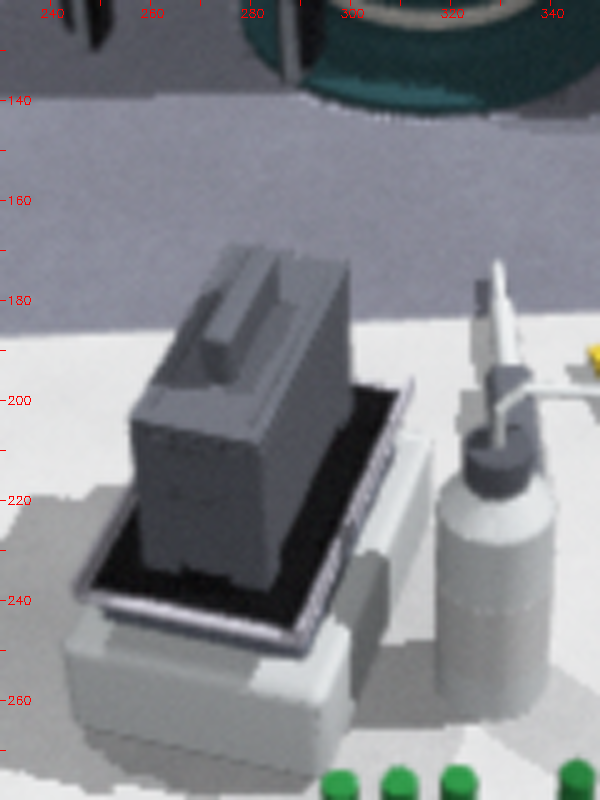

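Run:
```python
from h import *
d=load('w18')
px=[(279.8,87),(348.3,87),(284,226),(344.2,226)]
v=toolfit(d,px,[(-65,-30,0),(-65,30,0),(65,-30,0),(65,30,0)],(-25,0,0,-160)); print(d['state']['position'][2]+v[3],'expect 190')
s=load('s18')
```

```text
dx,dy,yaw,h [-27.44   0.72] 0.04 -161.09 res [ 0.2  0.  -0.2 -0.  -0.3  0.   0.3 -0. ] part angle frame -19.55
191.34279601973648 expect 190
```

apply_moves(commands="-0.1 -0.1 0.02 0 -1;-0.15 -0.2 0.02 0 -1;-0.15 -0.25 0.02 0 -1;-0.15 -0.25 0.02 0 -1;-0.15 -0.25 0.02 0 -1;-0.15 -0.25 0.02 0 -1;-0.15 -0.25 0.02 0 -1;-0.15 -0.25 0.02 0 -1")

```text
time: 28.0
position: [460.5, -386.7, 367.4]
tool_rot: [-0.536, -3.094, -0.002]
force: [0.0, 0.4, 0.2]
grip_width: 85.1
```

Run:
```python
from h import *
d=snap('top','t19'); snap('scene','s19')
```

```text
(no output)
```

View pics/t19.png

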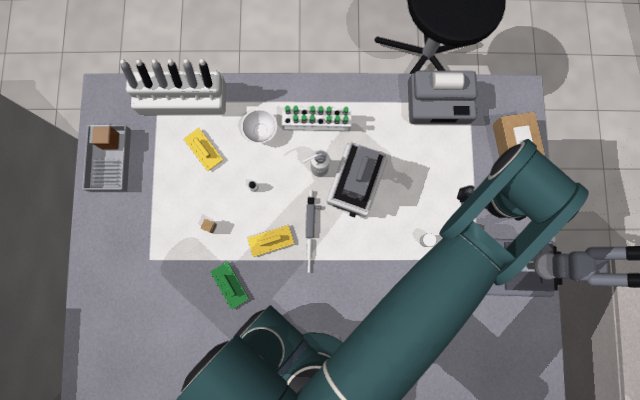

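View pics/s19.png

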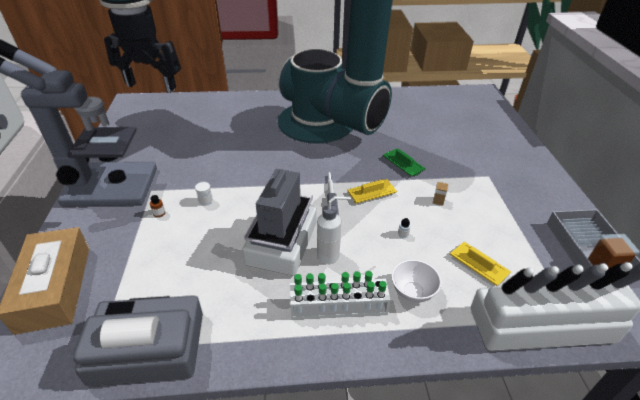

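The stack stands level on the rocker. Every bystander is where it was in the first pictures, and the gripper is clear, so I am handing in.

```bash
python3 -c "
from h import *
print(manip.sign_off())"
```

```text
the job is handed in; nothing more can be done
None
```

The rocker is loaded: deep tray in the dock, shallow tray on it, grey cover on top, all with the broad foot at the dock's broad-notch end. I handed in at about 28 s of the 72 s limit.

- **Seating:** The heights I measured in the wrist camera pictures were 158 mm for the deep rim (156 expected), 185 mm for the shallow rim (184) and 191 mm for the cover plate (190). That is within the calibration error and far from the 10 mm that a wrong-way-round part would add. The tool heights when each part touched down agreed to within 0.5 mm, and the scene view shows no gaps between the parts.
- **Forces:** The wrist force at touchdown was at most about 17 N. I released each part only after it was seated.
- **Bystanders:** In the last pictures, nothing has visibly moved apart from the three parts. The green and yellow look-alikes were left alone. In the last top view the arm hid the stain bottle, but the last scene view shows it in place.
- **Disagreements:** The wrist camera's sideways reading of a held part varied by 0.3 to 2 mm between grasps. I allowed for this by comparing the tray and cover ends with the rim below before lowering. No check failed.

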